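# Release the exhibit clamped under the video macroscope

## Robot

A 6-joint arm with a two-finger parallel gripper is mounted at the origin on the work surface. World frame = base frame: x ahead of the robot, y to its left, z up, the work surface at z = 0. Lengths are in m, angles in rad, forces in N, time in s.
With the tool pointing down it reaches from about 0.325 to 0.85 m from the base axis. Payload 15.5 kg.
Tool frame: the origin (TCP) lies at the very end of the fingers, on their centre line; the grasp point (between the pads) lies 19 mm behind it; z points along the fingers, y is the direction in which the jaws open and shut (so a half turn about z gives the same grasp; the last joint's range is limited). The gripper opens to 91 mm and grips with 3 to 60 N. Pads are 32 mm wide; open, the fingers measure 118 mm over their backs; the gripper's body (76 mm by 178 mm) begins 60 mm behind the grasp point.
Start: joints at [1.139, 0.494, 1.345, -0, 1.302, -0.096], TCP at [0.207, 0.59, 0.214] pointing down, gripper open.
Joint ranges: [-2.91, 2.91], [-0.82, 2.16], [0.22, 2.67], [-1.22, 4.37], [0.12, 2.79], [-3.08, 3.08]. Speed limits (rad/s): [1.89, 1.89, 2.57, 3.01, 3.01, 3.01].

## Interface

Orientations are given as [roll, pitch, yaw] about the fixed x, y, z axes, in that order (R = Rz(yaw) Ry(pitch) Rx(roll)).
In Python, from station import sense, grab_frame, job_done, boxes_of, masks_of gives the robot as it stands.
- The arm moves only by the tool carry_out, never from a script. Its argument "steps" is a list of rows, each a list of 4 numbers: the shift along the tool's x, y, z in m, then the turn about the tool's z in rad. In form: [[x, y, z, twist], ...]. A call has exactly 8 rows; each row is the pose to reach, as a shift and turn from the pose commanded when the call began, along the tool's axes at that moment; what a row does not reach only later rows make up. A row lasts 1/12 s, in which the tool goes at most 41.7 mm and 7.16 degrees, less where a joint would pass 70% of its speed; a pose out of reach is approached as far as the arm can. A call with a gripper value outside its range is refused whole. "gripper" is the closure, from 0 (fully open) to 1 (shut), set as the call begins (left out, the last holds). The fingers move at their own pace and stop on an object; the grip force is fixed at half the most. Time passes only in rows, so rows that repeat a pose let the fingers close, or fill a call up. It gives the time, the measured TCP pose, the force and the opening at its end, in the units of the state.
- sense(): the state, without advancing time (a new reading comes with each control period).
- grab_frame(name): name is "scene" or "top" or "wrist"; returns a dict with "image" (420x560x3 uint8, red, green, blue), "fx", "fy", "cx", "cy" (pixels), "rvec" (rotation vector, rad) and "tvec" (3), from world to camera coordinates, as OpenCV has them; the wrist camera has in their place "mount" (4x4, takes a point from camera to tool coordinates, whose origin is the TCP and whose axes are the flange's). Camera axes: x right, y down, z forward; pixel columns grow to the right and rows downward; lengths in m; the calibration is good to about 2 mm. A picture is of the moment at which its call begins: read the wrist's pose just before it. There is no depth.
- job_done(): hands the job in, once; it reports no verdict.
Trained networks look in the newest picture that a camera, given by its name, has taken for a name from the list of things; names that differ only in an ending like _2 or _b are one class to them, and where a whole thing is asked for, a point or a joint stands for the part that bears it (a point fixed in the world has none). Each returns a list of dicts, best first, with "score" (0 to 1); they miss things now and then, are a little off and sometimes report something else, mostly with a low value. They report only what shows in the picture. A call takes as long as a camera call. They do not tell look-alikes from the thing itself.
- boxes_of(camera, name): "rect" ([left, top, width, height] in pixels, round what is visible of it).
- masks_of(camera, name): "mask" (420x560 bool, what is visible of it) and "rect" ([left, top, width, height] in pixels, round what is visible of it).
The state is a dict: "clock": time; "q": joint angles; "joint_vel": joint speeds; "effort": joint torques, N m; "tool_pos": TCP position; "eef_rot": TCP orientation; "wrist_force": force on the tool from outside, world axes, zero at the start; "wrist_torque": the same for the moment, N m; "opening": opening from 0.0 (shut) to 1.0 (fully open).
Only numpy, scipy, OpenCV 4.12 (cv2) and the standard library are available. Lean on these libraries where they do the work, as an engineer would, in place of code of your own. Each camera call takes 0.05 s, during which the arm holds its last target. There are 200 camera calls.

## Task

The cold chisel under the macroscope is held by the strap clamp, and the clamp's ratchet is still set to tighten. Flip the ratchet's direction lever to loosen, swing the handle to and fro until the clamp screw is backed off at least half a turn, and only then draw the chisel out from under the strap and lay it flat in the evidence tray. Do not touch the optics or dome light, do not drop the chisel, and leave the other things on the bench where they are.

Things in the scene. Friction and masses are not known exactly. Their poses are not given: they have to be found in the camera images.
- macroscope: Fixed video macroscope; origin on the table right below the vertical clamp screw. Its frame (x away from the robot, y left, z up) is used below. Grey stage plate 300 x 200 x 20 mm; white light-source box to the right (face at y -151 mm, x -190 to +50, 105 mm high); steel angle plate left of the chisel (x -25 to +95, y +74 to +86, 105 mm high); column at the left back.
- dome_light (a point): Centre of the underside of the fixed black dome light: 140 mm across, 58 mm high, its underside 148 mm above the table, at x +45, y +55 mm in the macroscope's frame; lens and camera stand on it. It overhangs the ratchet head almost to the lever: an upright gripper cannot get down to the lever, so come in from the side away from the dome, tool tilted 30 to 45 degrees.
- optics: Dome light, lens, camera and the arm that carries them (fixed to the macroscope, same origin and axes). Must not be touched.
- screw_axis (a point): Point on the clamp screw's vertical axis, level with the ratchet head's top, 95 mm above the table when tight. The head is a steel disc 56 mm wide, 28 mm thick, above the strap (36 mm along x, y -60 to +74 mm; underside 46 mm above the table). Screw, strap, head, handle and lever rise together, 8 mm per turn loosened.
- clamp_screw (a joint): Turn of the clamp screw, rad: 0 = tight as found (hard stop), growing as it loosens, anticlockwise from above. Half a turn (3.14) lifts the strap 4 mm; the sprung rubber pad under the strap's end follows for 1.3 mm, then the chisel is free. Stiff (1 N m, about 8 N at the handle); stays where it is left.
- ratchet (a joint): Swing of the handle about the screw, rad, positive anticlockwise from above. At 0 it points along the macroscope's -x, at + values more to -y (right). Stops at -1.05 (angle plate) and +1.0 (light box). Lever at loosen: swinging to + turns the screw, swinging back slips with clicks (2 to 4 N), losing up to 0.21 rad (a tooth) per reversal. Lever at tighten: it cannot loosen.
- handle_grip (a point): Middle of the handle's black ribbed grip, on its axis, 125 mm from the screw axis and 81 mm above the table when tight. The grip is a level round bar 22 mm thick, from 80 to 165 mm from the screw axis.
- reverser (a joint): Ratchet's direction lever, rad: 0 = tighten (as found), 0.7 = loosen, positive anticlockwise from above. Its pivot is on the head 30 mm from the screw axis towards the handle; it points over the head's middle. From the handle's end its tip lies right at 0, left at 0.7. A detent holds it at both ends: push the tab itself, slowly, 5 to 10 N; past 0.35 it snaps over. The handle shifts up to 0.15 rad as it settles.
- lever_tab (a point): Centre of the upright thumb tab at the direction lever's tip, 25 mm from the lever's pivot: dark steel, 12 mm along the lever, 10 mm across, standing 20 mm up from the head's top (95 to 115 mm above the table). It travels 17 mm sideways from end to end.
- chisel_mid (a point): Middle of the exhibit, a dark steel cold chisel 180 mm long, square shank 22 x 22 mm, about 0.45 kg: half-way along and up. x points along it to the flat blade (+46 to +90 mm, under the dome light); it balances 10 mm behind its middle. It lies on the stage plate along the macroscope's x at y +60 mm, under the strap's end; 95 mm towards -x clears the strap. About 100 mm of shank stand free before the strap.
- chisel: The same chisel; origin in the middle of its underside.
- tray: Evidence tray, fixed and empty: open aluminium tray 250 mm (its x) by 150 mm (its y), rim 32 mm high, walls and floor 4 mm thick; origin in the middle of its underside on the table.
- tweezers: steel tweezers 120 mm long lying on the bench (bystander; origin under its middle)
- loupe: black loupe, 48 mm wide, 46 mm high (bystander; origin under its middle)
- caliper: steel caliper 170 mm long lying flat (bystander; origin under its middle)
- marker: grey marker pen 140 mm long (bystander; origin under its middle)
- evidence_box: small cardboard box 110 x 80 x 50 mm (bystander; origin under its middle)
- step_block: dark steel step block 90 x 28 x 36 mm (bystander; origin under its middle)
Mind the look-alikes: they are no part of the job. Leave any orange look-alike of the chisel alone.

How it is judged:
On the way, in this order (a step that is already met when the one before it is completed fails the run):
1. the direction lever is flipped to loosen while the screw is still tight (value of joint reverser above 0.45 rad and value of joint clamp_screw below 0.3 rad), for 0.2 s.
2. the clamp screw is backed off half a turn, with the chisel still in its place (value of joint clamp_screw above 3 rad and distance of chisel_mid from where it was at the start of the episode below 0.012 m), for 0.1 s.
At the end, for the whole second after the job is handed in: the chisel lies flat and at rest inside the tray (its middle within 100 mm along and 60 mm across of the tray's middle and no more than 22 mm above the table, level within 0.1 rad), the direction lever is still at loosen (above 0.45) and the clamp screw at least half a turn back (above 3.0 rad) (x of chisel_mid in the frame of tray between -0.1 and 0.1 m and y of chisel_mid in the frame of tray between -0.06 and 0.06 m and z of chisel_mid in the frame of tray below 0.022 m and angle between chisel_mid's own x axis and vertical between 1.47 and 1.67 rad and linear speed of chisel below 0.02 m/s and value of joint reverser above 0.45 rad and value of joint clamp_screw above 3 rad); the robot touches nothing.
It fails at once if the robot or the chisel touches the optics or the dome light (contact force between any of the arm, the fingers, chisel and optics above 2 N).
It fails at once if the chisel is dragged while still clamped (value of joint clamp_screw below 2.9 rad and distance of chisel_mid from where it was at the start of the episode above 0.012 m).
It fails at once if the chisel is dropped (contact force between the fingers and chisel below 0.1 N and linear speed of chisel above 0.75 m/s).
It fails at once if another thing on the bench is moved by more than 30 mm (distance of any of tweezers, loupe, caliper, marker, evidence_box, step_block from where it was at the start of the episode above 0.03 m).
It also fails if it takes over 72 s, if anything falls off the work surface, if the arm or the gripper's body presses on something with over 40 N, if the wrist force passes 120 N, or if a joint passes its speed limit or range.

## Working session

There is one attempt and no reset: what is moved stays moved. The work goes in short steps, Python scripts to look and compute and a tool call to move; the robot and the scene stay as the last step left them, time stands still between calls to the robot, and variables do not carry over. Pictures are saved under pics/ and viewed, about 8 in all and at most 12, crops included, and the job is handed in when it is done.

Besides the shell and the picture viewer there is one more tool, called after ">>>" by a JSON object that holds its "method" and its "body", one argument or row to a line. carry_out: Moves the arm, as the interface text tells. Its arguments: {"type":"object","properties":{"steps":{"type":"array","items":{"type":"array","items":{"type":"number"}}},"gripper":{"type":"number"}},"required":["steps"]}

```bash
ls; mkdir -p pics; cat > h.py <<'E'
import numpy as np,cv2
from station import *
from scipy.spatial.transform import Rotation as R
def save(n,f,img=None):
    im=f["image"] if img is None else img
    cv2.imwrite("pics/"+n,cv2.cvtColor(np.ascontiguousarray(im),cv2.COLOR_RGB2BGR))
def cam(f,s=None):
    # returns K, Rwc (world->cam), t
    K=np.array([[f["fx"],0,f["cx"]],[0,f["fy"],f["cy"]],[0,0,1]])
    if "mount" in f:
        T=np.eye(4);T[:3,:3]=R.from_euler('xyz',s["eef_rot"]).as_matrix();T[:3,3]=s["tool_pos"]
        M=np.linalg.inv(T@np.array(f["mount"]));return K,M[:3,:3],M[:3,3]
    return K,cv2.Rodrigues(np.array(f["rvec"],float))[0],np.array(f["tvec"],float).ravel()
def ray(c,uv):
    K,A,t=c;o=-A.T@t;d=A.T@np.linalg.solve(K,[uv[0],uv[1],1]);return o,d/np.linalg.norm(d)
def onz(c,uv,z):
    o,d=ray(c,uv);return o+d*(z-o[2])/d[2]
def proj(c,p):
    K,A,t=c;q=(A@np.atleast_2d(p).T).T+t;q=q@K.T;return q[:,:2]/q[:,2:]
def tri(obs):
    S=0;b=0
    for c,uv in obs:
        o,d=ray(c,uv);P=np.eye(3)-np.outer(d,d);S=S+P;b=b+P@o
    return np.linalg.solve(S,b)
E
python3 - <<'E'
from h import *
s=sense();print(s)
for n in ("scene","top"):
    f=grab_frame(n);save(n+"0.png",f);c=cam(f);print(n,-c[1].T@c[2],f["fx"],f["cx"],f["cy"])
    for k in ("macroscope","tray","chisel","lever_tab","handle_grip","optics","evidence_box","step_block","loupe","tweezers","caliper","marker"):
        print(k,[(np.round(b["rect"]).tolist(),round(b["score"],2)) for b in boxes_of(n,k)[:3]])
E
```

```text
pics
{'clock': 0.0, 'q': array([ 1.13850813e+00,  4.94151965e-01,  1.34611703e+00,  6.14357860e-06,
        1.30251788e+00, -9.54887195e-02]), 'joint_vel': array([-0.00055789, -0.00015634,  0.00036785,  0.00071562,  0.00027557,
       -0.00016145]), 'effort': array([-8.43528651e-04, -8.78790522e+01, -3.81866920e+01,  7.09675765e-02,
        5.27631235e-02, -6.33968807e-05]), 'tool_pos': array([0.20637192, 0.58954525, 0.21336246]), 'eef_rot': array([-3.14040443e+00, -1.19756566e-04,  2.80479147e+00]), 'wrist_force': array([-0.56198862, -0.73654738, -0.17392294]), 'wrist_torque': array([0.0164632 , 0.0070036 , 0.00386502]), 'opening': 0.99849489703111}
scene [ 0.80752409 -0.66001083  1.32716608] 468.6793034129797 272.08352868587434 209.3592886784341
macroscope [([227.0, 79.0, 158.0, 268.0], 0.97)]
tray [([258.0, 126.0, 74.0, 50.0], 0.84), ([267.0, 248.0, 30.0, 20.0], 0.57), ([160.0, 274.0, 36.0, 52.0], 0.22)]
chisel [([283.0, 218.0, 35.0, 15.0], 0.82), ([213.0, 365.0, 64.0, 36.0], 0.8)]
lever_tab [([164.0, 276.0, 31.0, 50.0], 0.64)]
handle_grip [([264.0, 230.0, 62.0, 18.0], 0.66)]
opti
[... 648 characters left out ...]
0, 215.0, 130.0], 0.86)]
tray [([155.0, 186.0, 59.0, 78.0], 0.74)]
chisel [([391.0, 148.0, 47.0, 38.0], 0.94), ([263.0, 168.0, 11.0, 27.0], 0.57), ([181.0, 90.0, 104.0, 74.0], 0.44)]
lever_tab [([283.0, 152.0, 9.0, 15.0], 0.39)]
handle_grip [([274.0, 148.0, 40.0, 51.0], 0.73), ([284.0, 156.0, 9.0, 10.0], 0.51)]
optics [([181.0, 92.0, 108.0, 71.0], 0.68)]
evidence_box [([126.0, 162.0, 30.0, 34.0], 0.76), ([156.0, 187.0, 54.0, 79.0], 0.63)]
step_block [([303.0, 173.0, 7.0, 26.0], 0.61)]
loupe [([421.0, 208.0, 16.0, 14.0], 0.67)]
tweezers [([312.0, 211.0, 3.0, 4.0], 0.61)]
caliper [([365.0, 235.0, 34.0, 38.0], 0.74), ([423.0, 209.0, 14.0, 15.0], 0.48)]
marker [([248.0, 218.0, 3.0, 38.0], 0.57)]
```

```bash
python3 - <<'E'
from h import *
a=cv2.imread("pics/scene0.png")[80:400,140:420];b=cv2.imread("pics/top0.png")[70:280,110:450]
cv2.imwrite("pics/both.png",np.hstack([cv2.resize(a,None,fx=1.3,fy=1.3),cv2.resize(b,(420,416*1))])[:600,:800])
cv2.imwrite("pics/t2.png",cv2.resize(b,None,fx=2.35,fy=2.35,interpolation=cv2.INTER_CUBIC))
cv2.imwrite("pics/s2.png",cv2.resize(a[60:260,60:260],None,fx=3,fy=3,interpolation=cv2.INTER_CUBIC))
E
```

```text
(no output)
```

View pics/t2.png

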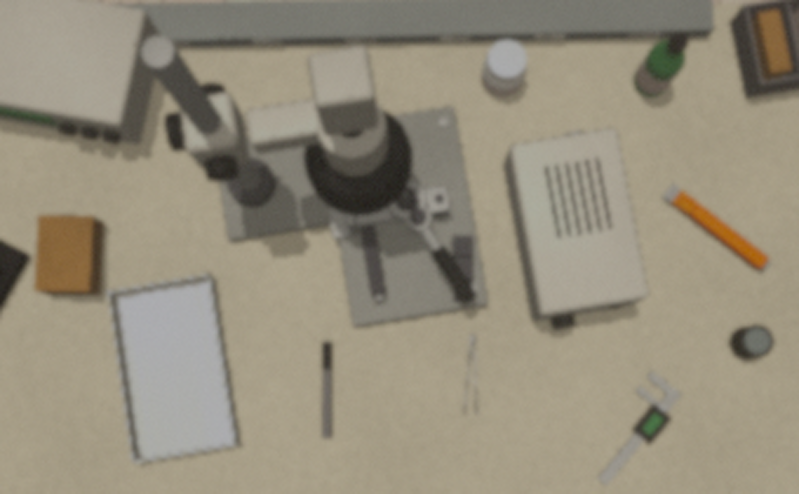

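View pics/s2.png

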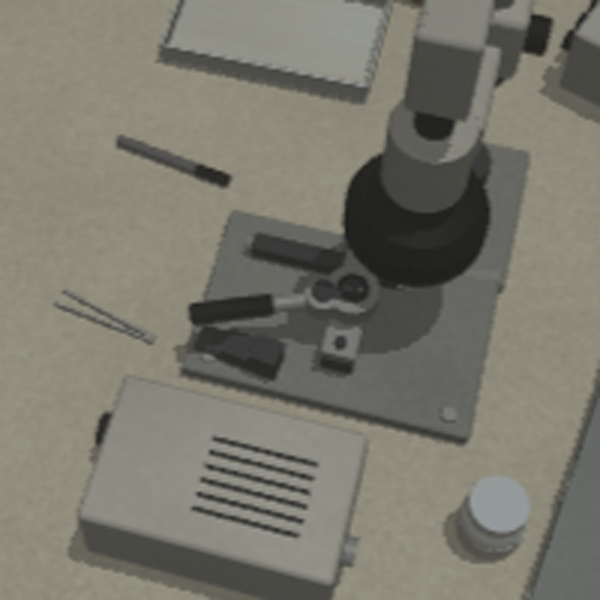

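```bash
python3 - <<'E'
from h import *
ft=grab_frame("top");fs=grab_frame("scene");ct=cam(ft);cs=cam(fs)
T=lambda u,v:(110+u/2.35,70+v/2.35)
S=lambda u,v:(200+u/3,140+v/3)
for n,a,b in (("FL",T(355,325),S(235,213)),("FR",T(486,303),S(183,373)),("BR",T(452,108),S(467,440))):
    print(n,onz(ct,a,.02),onz(cs,b,.02),tri([(ct,a),(cs,b)]))
print("grip end",tri([(ct,T(468,296)),(cs,S(193,313))]))
print("grip start",tri([(ct,T(436,250)),(cs,S(272,302))]))
print("head?",onz(ct,T(410,203),.1),onz(cs,S(350,290),.1),onz(cs,S(322,293),.1))
print("chisel end",tri([(ct,T(380,297)),(cs,S(252,246))]))
print("chisel near strap",onz(ct,T(370,230),.042))
print("box top FL, BL",onz(ct,T(541,316),.105),onz(ct,T(513,150),.105),onz(cs,S(130,378),.105),onz(cs,S(367,433),.105))
print("tray",[onz(ct,T(*p),.032) for p in ((113,292),(212,278),(239,444),(138,462))])
print("stepblk",onz(ct,T(462,238),.056),onz(ct,T(462,262),.056),"tweez",onz(ct,T(472,375),0),"marker",onz(ct,T(327,345),0),onz(ct,T(327,437),0))
for n,c in(("top",ct),("scene",cs)):
  for k in("reverser","ratchet","clamp_screw"):
    print(n,k,[(np.round(b["rect"]).tolist(),round(b["score"],2)) for b in boxes_of(n,k)[:3]])
s=sense();f=grab_frame("wrist");save("w0.png",f);print(np.round(f["mount"],3),f["fx"])
E
```

```text
FL [0.46948109 0.08110558 0.02      ] [0.47778627 0.08059028 0.02      ] [0.47299145 0.08345884 0.0113699 ]
FR [ 0.49847294 -0.10802999  0.02      ] [ 0.50691762 -0.11681863  0.02      ] [ 5.01538831e-01 -1.09201792e-01  2.44133192e-04]
BR [ 0.78790512 -0.06473908  0.02      ] [ 0.79530698 -0.06892147  0.02      ] [ 0.79373803 -0.06444898  0.00746817]
grip end [ 0.5019374  -0.07813845  0.08018936]
grip start [ 0.56795355 -0.0347008   0.07849105]
head? [ 6.28601479e-01 -4.23888326e-04  1.00000000e-01] [ 0.63864884 -0.00094889  0.1       ] [ 0.61453778 -0.0152971   0.1       ]
chisel end [0.51079983 0.04569419 0.02483302]
chisel near strap [0.60352985 0.05706694 0.042     ]
box top FL, BL [ 0.47026099 -0.17383092  0.105     ] [ 0.69870973 -0.14222935  0.105     ] [ 0.48242544 -0.17737698  0.105     ] [ 0.70898635 -0.13839767  0.105     ]
tray [array([0.52124105, 0.42812736, 0.032     ]), array([0.53930473, 0.2854601 , 0.032     ]), array([0.30217427, 0.24588627, 0.032     ]), array([0.27882762, 0.38877983, 0.032     ])]
stepblk [ 0.58717599 -0.07318781  0.056     ] [ 0.55297607 -0.07248395  0.056     ] tweez [ 0.3958337  -0.08706417  0.        ] marker [0.44256201 0.12348234 0.        ] [0.30924576 0.12434272 0.        ]
top reverser [([420.0, 207.0, 19.0, 17.0], 0.52), ([282.0, 150.0, 10.0, 18.0], 0.45)]
top ratchet [([274.0, 147.0, 38.0, 48.0], 0.8), ([245.0, 217.0, 7.0, 40.0], 0.45)]
top clamp_screw []
scene reverser [([303.0, 234.0, 16.0, 4.0], 0.53)]
scene ratchet [([269.0, 227.0, 60.0, 20.0], 0.72), ([254.0, 125.0, 76.0, 48.0], 0.44), ([334.0, 117.0, 29.0, 26.0], 0.4)]
scene clamp_screw [([314.0, 130.0, 74.0, 109.0], 0.59)]
[[-0.001 -0.958 -0.286  0.082]
 [ 1.    -0.    -0.001 -0.001]
 [ 0.001 -0.286  0.958 -0.169]
 [ 0.     0.     0.     1.   ]] 313.3287990146987
```

>>> {"method": "carry_out", "body": {
  "steps": [
    [0, 0, -0.3, -0.2],
    [0, 0, -0.3, -0.3],
    [0, 0, -0.3, -0.4],
    [0, 0, -0.3, -0.54],
    [0, 0, -0.3, -0.54],
    [0, 0, -0.3, -0.54],
    [0, 0, -0.3, -0.54],
    [0, 0, -0.3, -0.54]
  ]
}}

```text
clock: 2.42
tool_pos: [0.2067, 0.5903, 0.5212]
eef_rot: [3.134, 0.006, -2.938]
wrist_force: [-0.2, 0.4, 0.3]
opening: 1.001
```

>>> {"method": "carry_out", "body": {
  "steps": [
    [-0.04, -0.25, -0.1, 0],
    [-0.04, -0.25, -0.1, 0],
    [-0.04, -0.25, -0.1, 0],
    [-0.04, -0.25, -0.1, 0],
    [-0.04, -0.25, -0.1, 0],
    [-0.04, -0.25, -0.1, 0],
    [-0.04, -0.25, -0.1, 0],
    [-0.04, -0.25, -0.1, 0]
  ]
}}

```text
clock: 3.08
tool_pos: [0.2971, 0.3501, 0.6166]
eef_rot: [3.14, 0.004, -2.942]
wrist_force: [-0.3, 0.6, 0.3]
opening: 0.999
```

>>> {"method": "carry_out", "body": {
  "steps": [
    [-0.04, -0.29, -0.14, 0],
    [-0.04, -0.29, -0.14, 0],
    [-0.04, -0.29, -0.14, 0],
    [-0.04, -0.29, -0.14, 0],
    [-0.04, -0.29, -0.14, 0],
    [-0.04, -0.29, -0.14, 0],
    [-0.04, -0.29, -0.14, 0],
    [-0.04, -0.29, -0.14, 0]
  ]
}}

```text
clock: 3.75
tool_pos: [0.3941, 0.0752, 0.7548]
eef_rot: [-3.141, 0.001, -2.939]
wrist_force: [1.0, 0.2, -0.2]
opening: 1.001
```

>>> {"method": "carry_out", "body": {
  "steps": [
    [-0.1, 0, -0.3, 0],
    [-0.1, 0, -0.3, 0],
    [-0.1, 0, -0.3, 0],
    [-0.1, 0, -0.3, 0],
    [-0.1, 0, -0.3, 0],
    [-0.1, 0, -0.3, 0],
    [-0.1, 0, -0.3, 0],
    [-0.1, 0, -0.3, 0]
  ]
}}

```text
clock: 4.42
tool_pos: [0.3292, 0.0657, 0.8117]
eef_rot: [3.137, -0.006, -2.938]
wrist_force: [-0.7, 0.2, -0.4]
opening: 0.997
```

```bash
python3 - <<'E'
from station import *
print(sense()["q"].round(3))
E
```

```text
[ 0.014  0.143  0.221  0.011  2.784 -1.75 ]
```

```bash
python3 - <<'E'
from h import *
s=sense();fw=grab_frame("wrist");save("w1.png",fw);fs=grab_frame("scene");cs=cam(fs);cw=cam(fw,s)
sc=np.array([.635,.001]);y=.147;Rz=np.array([[np.cos(y),-np.sin(y)],[np.sin(y),np.cos(y)]])
dc=sc+Rz@[.045,.055];print(dc)
out=[]
for img,c in((cv2.imread("pics/scene0.png"),cs),(cv2.imread("pics/w1.png"),cw)):
    m=proj(c,[[*dc,.17]])[0].astype(int);x0=max(0,min(560-100,m[0]-50));y0=max(0,min(320,m[1]-50))
    k=img[y0:y0+100,x0:x0+100];k=cv2.resize(k,None,fx=4,fy=4,interpolation=cv2.INTER_CUBIC)
    k=np.clip(255*(k/255.)**.5,0,255).astype(np.uint8)
    for z,r,col in((.148,.07,(0,0,255)),(.206,.07,(0,255,0)),(.206,.045,(255,0,0))):
        a=np.linspace(0,6.28,60);P=proj(c,np.c_[dc[0]+r*np.cos(a),dc[1]+r*np.sin(a),0*a+z])
        for p in P: cv2.circle(k,tuple(((p-[x0,y0]+.5)*4).astype(int).tolist()),1,col,-1)
    out.append(k);print(x0,y0)
cv2.imwrite("pics/dome.png",np.hstack(out))
E
```

```text
[0.67145876 0.06199802]
286 161
209 223
```

View pics/dome.png

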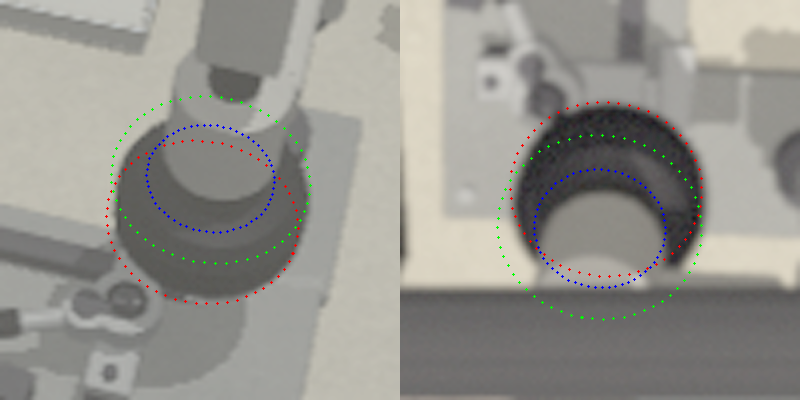

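>>> {"method": "carry_out", "body": {
  "steps": [
    [-0.09, -0.04, 0.27, 0],
    [-0.09, -0.04, 0.27, 0],
    [-0.09, -0.04, 0.27, 0],
    [-0.09, -0.04, 0.27, 0],
    [-0.09, -0.04, 0.27, 0],
    [-0.09, -0.04, 0.27, 0],
    [-0.09, -0.04, 0.27, 0],
    [-0.09, -0.04, 0.27, 0]
  ]
}}

```text
clock: 5.18
tool_pos: [0.4233, 0.0452, 0.5356]
eef_rot: [3.135, -0.013, -2.939]
wrist_force: [-0.4, 0.1, -0.2]
opening: 0.999
```

>>> {"method": "carry_out", "body": {
  "steps": [
    [-0.07, -0.04, 0.21, 0.05],
    [-0.07, -0.04, 0.21, 0.05],
    [-0.07, -0.04, 0.21, 0.05],
    [-0.07, -0.04, 0.21, 0.05],
    [-0.07, -0.04, 0.21, 0.05],
    [-0.07, -0.04, 0.21, 0.05],
    [-0.07, -0.04, 0.21, 0.05],
    [-0.07, -0.04, 0.21, 0.05]
  ]
}}

```text
clock: 5.85
tool_pos: [0.4985, 0.0212, 0.3304]
eef_rot: [3.136, -0.008, -2.988]
wrist_force: [-0.9, -0.5, 0.4]
opening: 0.998
```

```bash
python3 - <<'E'
from h import *
s=sense();print(s["tool_pos"],s["eef_rot"],s["q"].round(3));np.save("s2.npy",s,allow_pickle=True)
f=grab_frame("wrist");np.save("f2.npy",f,allow_pickle=True);
k=np.clip(255*(f["image"]/255.)**.6,0,255).astype(np.uint8);save("w2.png",None,cv2.resize(k,(800,600),interpolation=cv2.INTER_CUBIC))
E
```

```text
[0.49852467 0.0212351  0.33035226] [ 3.13638691 -0.00775265 -2.98844267] [-0.079  0.216  1.457  0.003  1.477 -1.804]
```

View pics/w2.png

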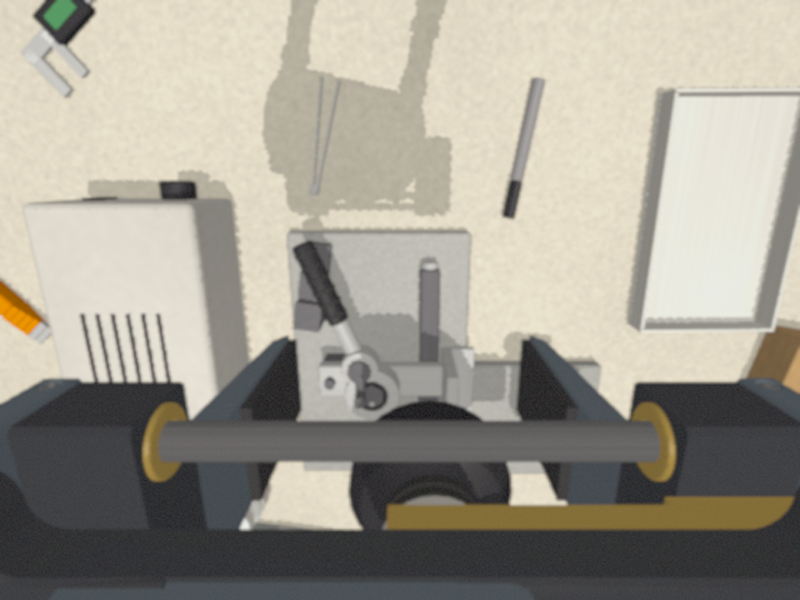

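```bash
python3 - <<'E'
from h import *
f=np.load("f2.npy",allow_pickle=True).item();s=np.load("s2.npy",allow_pickle=True).item();c=cam(f,s)
im=f["image"]
a=im[265:375,235:365];b=im[235:295,215:295]
g=lambda k,p:np.clip(255*(k/255.)**p,0,255).astype(np.uint8)
A=cv2.resize(g(a,.35),None,fx=4,fy=4,interpolation=cv2.INTER_CUBIC)
B=cv2.resize(g(b,.6),(280,210),interpolation=cv2.INTER_CUBIC);
W=np.load("f2.npy",allow_pickle=True).item()
w1=cv2.imread("pics/w1.png")[:,:,::-1][235:305,225:295];w1=cv2.resize(g(w1,.35),(280,280),interpolation=cv2.INTER_CUBIC)
o=np.zeros((490,800,3),np.uint8);o[:440,:520]=A;o[:210,520:]=B;o[210:490,520:]=w1
save("z.png",None,o)
E
```

```text
(no output)
```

View pics/z.png

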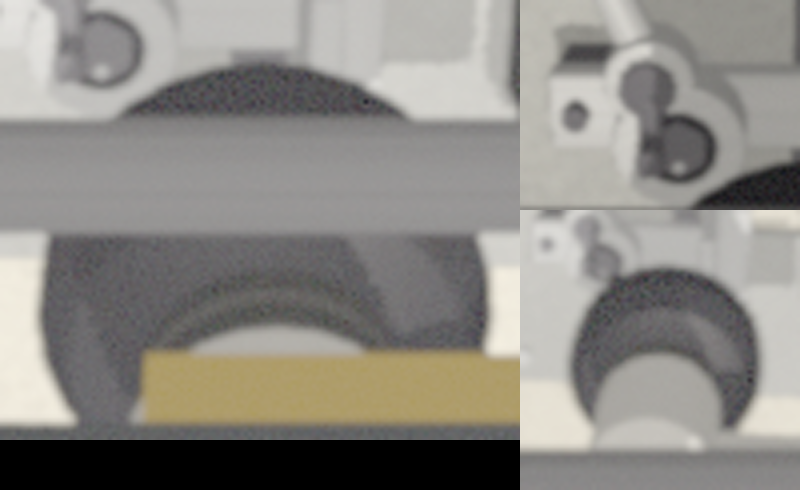

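```bash
cat > fit.py <<'E'
from h import *
from scipy.optimize import minimize
f2=np.load("f2.npy",allow_pickle=True).item();s2=np.load("s2.npy",allow_pickle=True).item()
c2=cam(f2,s2);fs=grab_frame("scene");cs=cam(fs);ft=grab_frame("top");ct=cam(ft)
def ph(c,pts): return proj(c,pts)
# print brightness profiles along the dome's near meridian: samples on images
S=cv2.imread("pics/scene0.png");g=S.max(2)
print("scene rows 185-240, cols 308-366 step 2")
for r in range(178,240,3): print(r,' '.join('%3d'%v for v in g[r,308:370:2]))
g2=f2["image"].max(2);print("wrist2")
for r in list(range(278,298,3))+list(range(322,352,3)): print(r,' '.join('%3d'%v for v in g2[r,240:364:4]))
E
python3 fit.py
```

```text
scene rows 185-240, cols 308-366 step 2
178 142 139 138 139 139 138 138 140 142 139 140  92  95  95  95  62  36  38  49  68  70  71  72  72 112 134 135 124 141 141 140
181 146 143 141 141 143 141 140 139 139 141 133  92  94  94  94  52  37  36  36  36  36  36 118 131 133 133 129 122 141 141 142
184 140 141 140 142 144 143 141 140 141 145 124  86  95  94  94  84  38  37  35  35  36  76 134 133 132 129  75 143 141 142 142
187 146 145 141 143 141 141 142 143 142 143 104  69  91  96  94  95  94  95  95  94  93 130 134 134 134 102  85 128 138 139 141
190 143 146 144 142 141 142 143 144 142 136  76  68  70  85  96  95  95  94  94  95  98 134 132 131  95  73  60  68 103 102 103
193 143 144 145 145 145 142 145 120  38  40  67  68  69  70  71  73  87  95  96 114 134 111  77  72  73  60  59  58  91 103 102
196 144 145 145 143 144 142  49  38  38  43  67  69  69  69  70  70  71  70  71  70  70  72  72  73  64  58  58  59 104 104 103
199 147 146 147 146 133  37  38  37  37  42  67  69  70  71  71  71  71  71  72  71  71  72  72  73  46  37  47  76 103 103 102
202 145 143 147 143  67  36  36  37 
[... 3110 characters left out ...]
  16  13  13  16  18  19  31  30  29  28  27  19  18  46 221
337 214 137  16  15  18  15  17  17  17  16  20  14   8  14  15  16  18  19  17  14  14  16  16  28  28  27  26  21  16  36 214
340 216 115  18  19  20  17  16  17  18  20  16  15  15  19  18  16  17  18  20  19  15  13  18  27  30  28  24  22  17  32 219
343 215  94  17  22  23  19  13  17  18  17  15  18  19  13  12   8  16  16  11  12  19  17  14  27  28  25  25  22  17  25 209
346 217 106  16  17  23  18  16  15  18  14  19  17  14  18  25  38  45  35  26  14  14  16  15  19  28  22  16  17  13  35 212
349 213 151  17  20  22  12  15  19  13  19  17  17  45  79  90  92  93  93  91  77  41  16  16  17  18  17  13  16  14  71 220
```

```bash
python3 - <<'E'
from h import *
ct=cam(grab_frame("top"));cs=cam(grab_frame("scene"))
for z in (.15,.2,.25,.3,.35,.4,.45,.5,.55): print(z,proj(ct,[[.671,.062,z]])[0].round(),proj(cs,[[.671,.062,z]])[0].round())
E
```

```text
0.15 [264. 140.] [336. 215.]
0.2 [263. 135.] [338. 206.]
0.25 [262. 130.] [340. 196.]
0.3 [261. 125.] [342. 186.]
0.35 [260. 119.] [344. 175.]
0.4 [259. 112.] [346. 163.]
0.45 [257. 105.] [349. 150.]
0.5 [256.  97.] [352. 136.]
0.55 [254.  87.] [354. 121.]
```

View pics/scene0.png

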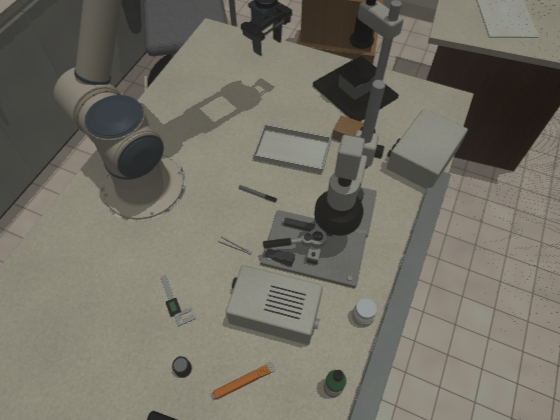

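>>> {"method": "carry_out", "body": {
  "steps": [
    [-0.05, 0.05, -0.3, 0],
    [-0.05, 0.05, -0.3, 0],
    [-0.05, 0.05, -0.3, 0],
    [-0.05, 0.05, -0.3, 0],
    [-0.05, 0.05, -0.3, 0],
    [-0.05, 0.05, -0.3, 0],
    [-0.05, 0.05, -0.3, 0],
    [-0.05, 0.05, -0.3, 0]
  ]
}}

```text
clock: 6.77
tool_pos: [0.5418, 0.0779, 0.6363]
eef_rot: [3.138, 0.001, -2.988]
wrist_force: [0.4, 0.0, -0.9]
opening: 1.003
```

>>> {"method": "carry_out", "body": {
  "steps": [
    [-0.19, 0, -0.27, 0],
    [-0.19, 0, -0.27, 0],
    [-0.19, 0, -0.27, 0],
    [-0.19, 0, -0.27, 0],
    [-0.19, 0, -0.27, 0],
    [-0.19, 0, -0.27, 0],
    [-0.19, 0, -0.27, 0],
    [-0.19, 0, -0.27, 0]
  ]
}}

```text
clock: 7.43
tool_pos: [0.5763, 0.0828, 0.6839]
eef_rot: [3.138, 0.021, -2.989]
wrist_force: [0.5, -1.0, 0.7]
opening: 0.996
```

```bash
python3 - <<'E'
from station import *
s=sense();q=s["q"];print(q.round(4),q[1]+q[2]+q[4]-3.14159, s["tool_pos"],s["clock"])
E
```

```text
[ 0.0362  0.4253  0.2197  0.0106  2.4757 -1.6794] -0.020797510754378745 [0.57626962 0.0828051  0.68393306] 7.4333
```

>>> {"method": "carry_out", "body": {
  "steps": [
    [-0.33, 0, -0.5, 0],
    [-0.33, 0, -0.5, 0],
    [-0.33, 0, -0.5, 0],
    [-0.33, 0, -0.5, 0],
    [-0.33, 0, -0.5, 0],
    [-0.33, 0, -0.5, 0],
    [-0.33, 0, -0.5, 0],
    [-0.33, 0, -0.5, 0]
  ]
}}

```text
clock: 8.1
tool_pos: [0.5694, 0.0826, 0.6942]
eef_rot: [3.137, 0.042, -2.989]
wrist_force: [0.2, 0.6, 0.6]
opening: 0.998
```

>>> {"method": "carry_out", "body": {
  "steps": [
    [-0.6, 0, -0.3, 0],
    [-0.6, 0, -0.3, 0],
    [-0.6, 0, -0.3, 0],
    [-0.6, 0, -0.3, 0],
    [-0.6, 0, -0.3, 0],
    [-0.6, 0, -0.3, 0],
    [-0.6, 0, -0.3, 0],
    [-0.6, 0, -0.3, 0]
  ]
}}

```text
clock: 8.77
tool_pos: [0.6557, 0.0969, 0.6331]
eef_rot: [3.137, 0.069, -2.989]
wrist_force: [0.2, -0.3, 0.5]
opening: 0.998
```

```bash
python3 - <<'E'
from station import *
s=sense();q=s["q"];print(q.round(4),q[1]+q[2]+q[4]-3.14159, s["tool_pos"],s["clock"])
E
```

```text
[ 0.0507  0.5102  0.2207  0.0156  2.3428 -1.6618] -0.0679156878497027 [0.6556646  0.09692527 0.63308856] 8.7667
```

>>> {"method": "carry_out", "body": {
  "steps": [
    [-0.5, 0, -0.5, 0],
    [-0.5, 0, -0.5, 0],
    [-0.5, 0, -0.5, 0],
    [-0.5, 0, -0.5, 0],
    [-0.5, 0, -0.5, 0],
    [-0.5, 0, -0.5, 0],
    [-0.5, 0, -0.5, 0],
    [-0.5, 0, -0.5, 0]
  ]
}}

```text
clock: 9.43
tool_pos: [0.6617, 0.0984, 0.6374]
eef_rot: [3.137, 0.097, -2.989]
wrist_force: [0.3, 1.2, -0.8]
opening: 0.997
```

>>> {"method": "carry_out", "body": {
  "steps": [
    [-0.5, 0, -0.5, 0],
    [-0.5, 0, -0.5, 0],
    [-0.5, 0, -0.5, 0],
    [-0.5, 0, -0.5, 0],
    [-0.5, 0, -0.5, 0],
    [-0.5, 0, -0.5, 0],
    [-0.5, 0, -0.5, 0],
    [-0.5, 0, -0.5, 0]
  ]
}}

```text
clock: 10.1
tool_pos: [0.6646, 0.0993, 0.6445]
eef_rot: [3.138, 0.126, -2.989]
wrist_force: [-0.7, 0.3, -0.5]
opening: 1.001
```

>>> {"method": "carry_out", "body": {
  "steps": [
    [-0.5, 0, -0.5, 0],
    [-0.5, 0, -0.5, 0],
    [-0.5, 0, -0.5, 0],
    [-0.5, 0, -0.5, 0],
    [-0.5, 0, -0.5, 0],
    [-0.5, 0, -0.5, 0],
    [-0.5, 0, -0.5, 0],
    [-0.5, 0, -0.5, 0]
  ]
}}

```text
clock: 10.77
tool_pos: [0.6641, 0.0996, 0.6549]
eef_rot: [3.138, 0.155, -2.989]
wrist_force: [0.1, -0.5, 0.3]
opening: 1.001
```

>>> {"method": "carry_out", "body": {
  "steps": [
    [-2, 0, -2, 0],
    [-2, 0, -2, 0],
    [-2, 0, -2, 0],
    [-2, 0, -2, 0],
    [-2, 0, -2, 0],
    [-2, 0, -2, 0],
    [-2, 0, -2, 0],
    [-2, 0, -2, 0]
  ]
}}

```text
clock: 11.43
tool_pos: [0.6597, 0.0992, 0.6685]
eef_rot: [3.138, 0.185, -2.989]
wrist_force: [0.2, -0.3, 0.7]
opening: 0.997
```

>>> {"method": "carry_out", "body": {
  "steps": [
    [-2, 0, -1.2, 0],
    [-2, 0, -1.2, 0],
    [-2, 0, -1.2, 0],
    [-2, 0, -1.2, 0],
    [-2, 0, -1.2, 0],
    [-2, 0, -1.2, 0],
    [-2, 0, -1.2, 0],
    [-2, 0, -1.2, 0]
  ]
}}

```text
clock: 12.1
tool_pos: [0.7032, 0.1063, 0.6428]
eef_rot: [3.138, 0.215, -2.989]
wrist_force: [0.4, -0.8, 0.3]
opening: 0.998
```

>>> {"method": "carry_out", "body": {
  "steps": [
    [-2, 0, -1.2, 0],
    [-2, 0, -1.2, 0],
    [-2, 0, -1.2, 0],
    [-2, 0, -1.2, 0],
    [-2, 0, -1.2, 0],
    [-2, 0, -1.2, 0],
    [-2, 0, -1.2, 0],
    [-2, 0, -1.2, 0]
  ]
}}

```text
clock: 12.77
tool_pos: [0.7311, 0.1108, 0.6304]
eef_rot: [3.138, 0.248, -2.989]
wrist_force: [0.4, -0.1, -0.7]
opening: 1.001
```

>>> {"method": "carry_out", "body": {
  "steps": [
    [-2, 0, -1.2, 0],
    [-2, 0, -1.2, 0],
    [-2, 0, -1.2, 0],
    [-2, 0, -1.2, 0],
    [-2, 0, -1.2, 0],
    [-2, 0, -1.2, 0],
    [-2, 0, -1.2, 0],
    [-2, 0, -1.2, 0]
  ]
}}

```text
clock: 13.43
tool_pos: [0.7485, 0.1137, 0.6278]
eef_rot: [3.137, 0.282, -2.99]
wrist_force: [-0.1, -0.5, 0.1]
opening: 1.0
```

>>> {"method": "carry_out", "body": {
  "steps": [
    [-2, 0, -1.2, 0],
    [-2, 0, -1.2, 0],
    [-2, 0, -1.2, 0],
    [-2, 0, -1.2, 0],
    [-2, 0, -1.2, 0],
    [-2, 0, -1.2, 0],
    [-2, 0, -1.2, 0],
    [-2, 0, -1.2, 0]
  ]
}}

```text
clock: 14.1
tool_pos: [0.7581, 0.1152, 0.633]
eef_rot: [3.137, 0.316, -2.99]
wrist_force: [0.7, 0.2, 0.1]
opening: 1.002
```

>>> {"method": "carry_out", "body": {
  "steps": [
    [-2, 0, -1.2, 0],
    [-2, 0, -1.2, 0],
    [-2, 0, -1.2, 0],
    [-2, 0, -1.2, 0],
    [-2, 0, -1.2, 0],
    [-2, 0, -1.2, 0],
    [-2, 0, -1.2, 0],
    [-2, 0, -1.2, 0]
  ]
}}

```text
clock: 14.77
tool_pos: [0.7617, 0.1158, 0.6442]
eef_rot: [3.137, 0.351, -2.99]
wrist_force: [-0.7, -0.0, 0.4]
opening: 1.0
```

>>> {"method": "carry_out", "body": {
  "steps": [
    [-2, 0, -1.2, 0],
    [-2, 0, -1.2, 0],
    [-2, 0, -1.2, 0],
    [-2, 0, -1.2, 0],
    [-2, 0, -1.2, 0],
    [-2, 0, -1.2, 0],
    [-2, 0, -1.2, 0],
    [-2, 0, -1.2, 0]
  ]
}}

```text
clock: 15.43
tool_pos: [0.7606, 0.1157, 0.6598]
eef_rot: [3.137, 0.386, -2.99]
wrist_force: [0.7, 0.7, -0.3]
opening: 1.002
```

>>> {"method": "carry_out", "body": {
  "steps": [
    [-2, 0, -1.0, 0],
    [-2, 0, -1.0, 0],
    [-2, 0, -1.0, 0],
    [-2, 0, -1.0, 0],
    [-2, 0, -1.0, 0],
    [-2, 0, -1.0, 0],
    [-2, 0, -1.0, 0],
    [-2, 0, -1.0, 0]
  ]
}}

```text
clock: 16.1
tool_pos: [0.7712, 0.1173, 0.6654]
eef_rot: [3.137, 0.421, -2.99]
wrist_force: [0.5, 0.0, -0.0]
opening: 1.002
```

>>> {"method": "carry_out", "body": {
  "steps": [
    [-2, 0, -1.0, 0],
    [-2, 0, -1.0, 0],
    [-2, 0, -1.0, 0],
    [-2, 0, -1.0, 0],
    [-2, 0, -1.0, 0],
    [-2, 0, -1.0, 0],
    [-2, 0, -1.0, 0],
    [-2, 0, -1.0, 0]
  ]
}}

```text
clock: 16.77
tool_pos: [0.7749, 0.1179, 0.6775]
eef_rot: [3.137, 0.457, -2.99]
wrist_force: [0.2, -0.2, 0.9]
opening: 1.004
```

>>> {"method": "carry_out", "body": {
  "steps": [
    [-2, 0, -1.0, 0],
    [-2, 0, -1.0, 0],
    [-2, 0, -1.0, 0],
    [-2, 0, -1.0, 0],
    [-2, 0, -1.0, 0],
    [-2, 0, -1.0, 0],
    [-2, 0, -1.0, 0],
    [-2, 0, -1.0, 0]
  ]
}}

```text
clock: 17.43
tool_pos: [0.7735, 0.1176, 0.6941]
eef_rot: [3.137, 0.494, -2.991]
wrist_force: [-0.0, -0.4, -0.2]
opening: 1.008
```

>>> {"method": "carry_out", "body": {
  "steps": [
    [-2, 0, -1.0, 0],
    [-2, 0, -1.0, 0],
    [-2, 0, -1.0, 0],
    [-2, 0, -1.0, 0],
    [-2, 0, -1.0, 0],
    [-2, 0, -1.0, 0],
    [-2, 0, -1.0, 0],
    [-2, 0, -1.0, 0]
  ]
}}

```text
clock: 18.1
tool_pos: [0.768, 0.1167, 0.7139]
eef_rot: [3.137, 0.53, -2.991]
wrist_force: [-0.1, 0.4, 0.5]
opening: 1.001
```

>>> {"method": "carry_out", "body": {
  "steps": [
    [-2, 0, -1.0, 0],
    [-2, 0, -1.0, 0],
    [-2, 0, -1.0, 0],
    [-2, 0, -1.0, 0],
    [-2, 0, -1.0, 0],
    [-2, 0, -1.0, 0],
    [-2, 0, -1.0, 0],
    [-2, 0, -1.0, 0]
  ]
}}

```text
clock: 18.77
tool_pos: [0.7591, 0.1153, 0.736]
eef_rot: [3.137, 0.567, -2.991]
wrist_force: [-0.0, -0.3, 0.1]
opening: 0.999
```

>>> {"method": "carry_out", "body": {
  "steps": [
    [-2, 0, -1.0, 0],
    [-2, 0, -1.0, 0],
    [-2, 0, -1.0, 0],
    [-2, 0, -1.0, 0],
    [-2, 0, -1.0, 0],
    [-2, 0, -1.0, 0],
    [-2, 0, -1.0, 0],
    [-2, 0, -1.0, 0]
  ]
}}

```text
clock: 19.43
tool_pos: [0.7474, 0.1133, 0.7595]
eef_rot: [3.137, 0.603, -2.991]
wrist_force: [0.5, 0.6, 0.7]
opening: 0.998
```

```bash
python3 - <<'E'
from h import *
f=np.load("f2.npy",allow_pickle=True).item();s=np.load("s2.npy",allow_pickle=True).item();c=cam(f,s)
ct=cam(grab_frame("top"));cs=cam(grab_frame("scene"))
S=lambda u,v:(200+u/3,140+v/3)
B=lambda u,v:(215+(u-520)/3.5,235+v/3.5)
W=lambda u,v:(u*.7,v*.7)
print("knob",tri([(c,B(683,148)),(cs,S(352,287))]))
print("pivot",tri([(c,B(648,88)),(cs,S(322,293))]))
print("tab z.105",onz(c,B(652,150),.11))
print("head outer centre",onz(c,B(683,150),.095))
print("grip ends z.09",onz(c,W(303,248),.085),onz(c,W(333,315),.085))
print("chisel end top",onz(c,W(429,265),.042), "at strap",onz(c,W(429,358),.042))
print("plate FL FR",onz(c,W(470,231),.02),onz(c,W(290,231),.02))
print("box top",onz(c,W(193,203),.105),"stepblk",onz(c,W(308,315),.05))
print("tray corners rim",[onz(c,W(*p),.032) for p in((672,90),(641,328),(775,330))])
s=sense();print(s["q"].round(3),s["tool_pos"],s["eef_rot"],s["clock"])
print(R.from_euler('xyz',s["eef_rot"]).as_matrix().round(3))
E
```

```text
knob [0.63730892 0.00811006 0.08922671]
pivot [ 0.61252576 -0.00981319  0.08885935]
tab z.105 [ 0.62837485 -0.00441322  0.11      ]
head outer centre [0.63453674 0.00764272 0.095     ]
grip ends z.09 [ 0.49764988 -0.07734487  0.085     ] [ 0.55844735 -0.04288557  0.085     ]
chisel end top [0.50373613 0.04463049 0.042     ] at strap [0.60647014 0.06177228 0.042     ]
plate FL FR [0.46490859 0.08358131 0.02      ] [ 0.4939262  -0.10589742  0.02      ]
box top [ 0.46935419 -0.17004363  0.105     ] stepblk [ 0.5741614  -0.07313123  0.05      ]
tray corners rim [array([0.30249492, 0.24771597, 0.032     ]), array([0.5399957 , 0.28939945, 0.032     ]), array([0.51982861, 0.43775085, 0.032     ])]
[ 0.04   0.401  0.22   0.071  1.919 -1.637] [0.7472634  0.11334044 0.75990224] [ 3.13699718  0.60402752 -2.99106842] 19.5333
[[-0.814 -0.153  0.561]
 [-0.123  0.988  0.09 ]
 [-0.568  0.004 -0.823]]
```

```bash
cat > geo.py <<'E'
from h import *
M0=R.from_euler('xyz',[3.137,.604,-2.991]).as_matrix()
SC=np.array([.636,.0075]);Y=.15
def sw(x,y,z=0): # scope mm -> world m
    c,s_=np.cos(Y),np.sin(Y);return np.array([SC[0]+(x*c-y*s_)/1e3,SC[1]+(x*s_+y*c)/1e3,z/1e3])
def samp(x,y,z,n=(12,12,12)):
    g=np.meshgrid(*[np.linspace(a,b,k) for (a,b),k in zip((x,y,z),n)],indexing='ij');return np.stack(g,-1).reshape(-1,3)/1e3
def parts(op=45.5):
    return dict(L=samp((-16,16),(op,op+13.5),(-79,0)),Rr=samp((-16,16),(-op-13.5,-op),(-79,0)),body=samp((-38,38),(-89,89),(-190,-79),(14,30,20)))
def clr(P):
    # signed clearance (m) to dome/lens, head, light box, angle plate
    dc=sw(45,55)[:2];r=np.linalg.norm(P[:,:2]-dc,axis=1);z=P[:,2]
    prof=np.where(z<.148,-9,np.where(z<.18,.07,np.where(z<.195,.062,np.where(z<.207,.052,np.where(z<.5,.045,-9)))))
    dome=np.where(prof>0,r-prof,np.maximum(r-.07,.148-z)).min()
    h=np.linalg.norm(P[:,:2]-SC,axis=1);head=np.maximum(h-.028,z-.095).min()
    c,s_=np.cos(Y),np.sin(Y);d=P[:,:2]-SC;X=(d[:,0]*c+d[:,1]*s_);Yy=(-d[:,0]*s_+d[:,1]*c)
    lb=np.max([-.19-X,X-.05,Yy+.151,z-.105],0).min();ap=np.max([-.025-X,X-.095,.074-Yy,Yy-.086,z-.105],0).min()
    return [round(1e3*v) for v in(dome,head,lb,ap)]
E
cat > lev.py <<'E'
from geo import *
h=.42;u=-np.array([np.cos(h+Y),np.sin(h+Y)]);rt=np.array([-u[1],u[0]]);d=-u
piv=SC+.03*u
for phi in(0,.2,.35,.5):
    M=M0@R.from_rotvec([0,0,-phi]).as_matrix();print("phi",phi,"y'",M[:,1].round(2))
    for op in (45.5,):
      for th in(-.1,0,.4,.5):
        a=th-.35;ld=np.array([d[0]*np.cos(a)-d[1]*np.sin(a),d[0]*np.sin(a)+d[1]*np.cos(a)])
        n=np.array([ld[1],-ld[0]])  # right normal
        c=piv+.025*ld+n*.005-ld*.001
        # finger face point: (x'=8,y'=59,z'=-4) placed on contact point at z .106
        for fx in(6,):
            p=np.array([*c,.107]);t=p-M@np.array([fx,op+13.5,-6])/1e3
            print(th,"tcp",t.round(4),{k:clr(v@M.T+t) for k,v in parts(op).items()},"minz L",(parts(op)["L"]@M.T+t)[:,2].min().round(3))
E
python3 lev.py
```

```text
phi 0 y' [-0.15  0.99  0.  ]
-0.1 tcp [ 0.6524 -0.0678  0.1052] {'L': [15, 1, 119, 92], 'Rr': [109, 94, 15, 196], 'body': [7, 54, 43, 62]} minz L 0.096
0 tcp [ 0.6525 -0.0654  0.1052] {'L': [13, 1, 122, 90], 'Rr': [107, 92, 17, 194], 'body': [5, 54, 43, 60]} minz L 0.096
0.4 tcp [ 0.6504 -0.0558  0.1052] {'L': [7, 1, 131, 80], 'Rr': [97, 82, 27, 184], 'body': [0, 54, 43, 50]} minz L 0.096
0.5 tcp [ 0.6493 -0.0537  0.1052] {'L': [6, 1, 134, 77], 'Rr': [95, 80, 29, 182], 'body': [0, 54, 43, 48]} minz L 0.096
phi 0.2 y' [-0.31  0.94 -0.11]
-0.1 tcp [ 0.6615 -0.064   0.1118] {'L': [11, 1, 117, 88], 'Rr': [101, 88, 15, 190], 'body': [7, 51, 53, 62]} minz L 0.096
0 tcp [ 0.6616 -0.0616  0.1118] {'L': [10, 1, 120, 85], 'Rr': [99, 86, 18, 188], 'body': [6, 51, 53, 61]} minz L 0.096
0.4 tcp [ 0.6595 -0.0521  0.1118] {'L': [4, 1, 130, 75], 'Rr': [89, 76, 27, 178], 'body': [2, 51, 54, 54]} minz L 0.096
0.5 tcp [ 0.6584 -0.0499  0.1118] {'L': [4, 1, 132, 73], 'Rr': [87, 74, 30, 175], 'body': [2, 51, 54, 51]} minz L 0.096
phi 0.35 y' [-0.42  0.89 -0.19]
-0.1 tcp [ 0.6677 -0.0598  0.1166] {'L': [1
[... 248 characters left out ...]
 72], 'Rr': [81, 72, 31, 170], 'body': [5, 50, 60, 55]} minz L 0.097
0.5 tcp [ 0.6646 -0.0456  0.1166] {'L': [4, 2, 131, 70], 'Rr': [79, 70, 33, 168], 'body': [5, 50, 61, 53]} minz L 0.097
phi 0.5 y' [-0.52  0.81 -0.27]
-0.1 tcp [ 0.6733 -0.0544  0.1209] {'L': [10, 2, 116, 81], 'Rr': [84, 78, 25, 173], 'body': [10, 51, 63, 61]} minz L 0.097
0 tcp [ 0.6734 -0.052   0.1209] {'L': [8, 2, 118, 79], 'Rr': [82, 76, 27, 171], 'body': [8, 50, 64, 59]} minz L 0.097
0.4 tcp [ 0.6713 -0.0425  0.1209] {'L': [4, 2, 128, 69], 'Rr': [72, 69, 37, 161], 'body': [5, 50, 66, 55]} minz L 0.097
0.5 tcp [ 0.6702 -0.0403  0.1209] {'L': [3, 2, 131, 67], 'Rr': [70, 67, 39, 159], 'body': [6, 51, 67, 53]} minz L 0.097
```

>>> {"method": "carry_out", "body": {
  "steps": [
    [0.31, -0.125, -0.02, -0.1],
    [0.31, -0.125, -0.02, -0.2],
    [0.31, -0.125, -0.02, -0.3],
    [0.31, -0.125, -0.02, -0.35],
    [0.31, -0.125, -0.02, -0.35],
    [0.31, -0.125, -0.02, -0.35],
    [0.31, -0.125, -0.02, -0.35],
    [0.31, -0.125, -0.02, -0.35]
  ]
}}

```text
clock: 20.2
tool_pos: [0.5245, -0.0349, 0.6137]
eef_rot: [-2.913, 0.564, -2.573]
wrist_force: [0.5, -1.4, 0.8]
opening: 0.999
```

>>> {"method": "carry_out", "body": {
  "steps": [
    [0.144, 0.002, 0.29, 0],
    [0.144, 0.002, 0.29, 0],
    [0.144, 0.002, 0.29, 0],
    [0.144, 0.002, 0.29, 0],
    [0.144, 0.002, 0.29, 0],
    [0.144, 0.002, 0.29, 0],
    [0.144, 0.002, 0.29, 0],
    [0.144, 0.002, 0.29, 0]
  ]
}}

```text
clock: 20.87
tool_pos: [0.5846, -0.0727, 0.2956]
eef_rot: [-2.915, 0.562, -2.575]
wrist_force: [0.6, 0.1, -1.0]
opening: 1.003
```

```bash
python3 - <<'E'
from h import *
s=sense();print(s["tool_pos"],s["eef_rot"],s["q"].round(3),s["clock"]);np.save("s3.npy",s,allow_pickle=True)
print(R.from_euler('xyz',s["eef_rot"]).as_matrix().round(3))
f=grab_frame("wrist");np.save("f3.npy",f,allow_pickle=True)
k=np.clip(255*(f["image"]/255.)**.6,0,255).astype(np.uint8);save("w3.png",None,cv2.resize(k,(800,600),interpolation=cv2.INTER_CUBIC))
E
```

```text
[ 0.58463228 -0.07270001  0.29560098] [-2.91506073  0.5620137  -2.57481687] [-0.412  0.152  1.825  0.492  0.703 -2.788] 20.8667
[[-0.714 -0.422  0.559]
 [-0.454  0.886  0.089]
 [-0.533 -0.19  -0.825]]
```

View pics/w3.png

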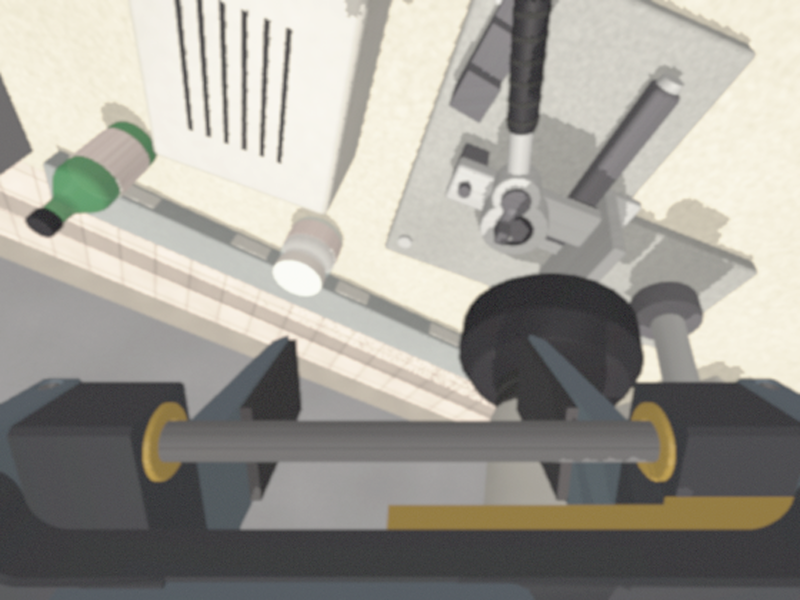

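```bash
python3 - <<'E'
from geo import *
f=np.load("f3.npy",allow_pickle=True).item();s=np.load("s3.npy",allow_pickle=True).item();c=cam(f,s)
im=f["image"];x0,y0=300,90
k=cv2.resize(np.clip(255*(im[y0:y0+180,x0:x0+160]/255.)**.5,0,255).astype(np.uint8),None,fx=5,fy=5,interpolation=cv2.INTER_CUBIC)[:900]
a=k[:,:].copy()
def dot(p,col,r=2):
    q=((proj(c,[p])[0]-[x0,y0]+.5)*5).astype(int);cv2.circle(a,tuple(q.tolist()),r,col,-1)
for t in np.linspace(0,6.28,80):
    dc=sw(45,55);dot([dc[0]+.07*np.cos(t),dc[1]+.07*np.sin(t),.148],(255,0,0))
    dot([SC[0]+.028*np.cos(t),SC[1]+.028*np.sin(t),.095],(0,255,0))
h=.42;u=-np.array([np.cos(h+Y),np.sin(h+Y)]);rt=np.array([-u[1],u[0]])
T=SC+.0065*u+.0086*rt
ang=np.arctan2(-u[1],-u[0])-.35;l=np.array([np.cos(ang),np.sin(ang)]);n=np.array([-l[1],l[0]])
for i in(-6,6):
  for j in(-5,5):
    dot([*(T+l*i/1e3+n*j/1e3),.115],(255,255,0),3);dot([*(T+l*i/1e3+n*j/1e3),.095],(255,0,255),3)
a=a[300:800,200:800];b=k[350:750,250:650]
save("lz.png",None,np.hstack([a[:500,:400],cv2.resize(b[0:400,0:320],(400,500))]))
E
```

```text
(no output)
```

View pics/lz.png

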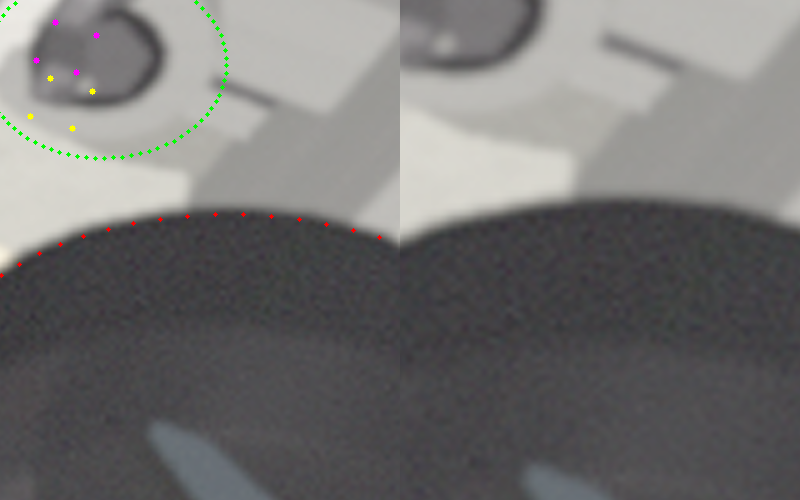

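```bash
python3 - <<'E'
from geo import *
f=np.load("f3.npy",allow_pickle=True).item();s=np.load("s3.npy",allow_pickle=True).item();c=cam(f,s)
im=f["image"];x0,y0=320,115;F=8
k=cv2.resize(np.clip(255*(im[y0:y0+70,x0:x0+50]/255.)**.6,0,255).astype(np.uint8),None,fx=F,fy=F,interpolation=cv2.INTER_CUBIC)
a=k.copy()
def dot(p,col,r=2):
    q=((proj(c,[p])[0]-[x0,y0]+.5)*F).astype(int);cv2.circle(a,tuple(q.tolist()),r,col,-1)
for t in np.linspace(0,6.28,60): dot([SC[0]+.028*np.cos(t),SC[1]+.028*np.sin(t),.095],(0,255,0))
for t in np.linspace(0,6.28,60): dot([SC[0]+.028*np.cos(t),SC[1]+.028*np.sin(t),.067],(0,120,255))
h=.42;u=-np.array([np.cos(h+Y),np.sin(h+Y)]);rt=np.array([-u[1],u[0]])
T=SC+.0065*u+.0086*rt
ang=np.arctan2(-u[1],-u[0])-.35;l=np.array([np.cos(ang),np.sin(ang)]);n=np.array([-l[1],l[0]])
for i in(-6,6):
  for j in(-5,5):
    dot([*(T+l*i/1e3+n*j/1e3),.115],(255,255,0),3);dot([*(T+l*i/1e3+n*j/1e3),.095],(255,0,255),3)
dot([*SC,.095],(255,0,0),3);dot([*(SC+.03*u),.095],(255,0,0),3)
save("lz2.png",None,np.hstack([k,a]))
E
```

```text
(no output)
```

View pics/lz2.png

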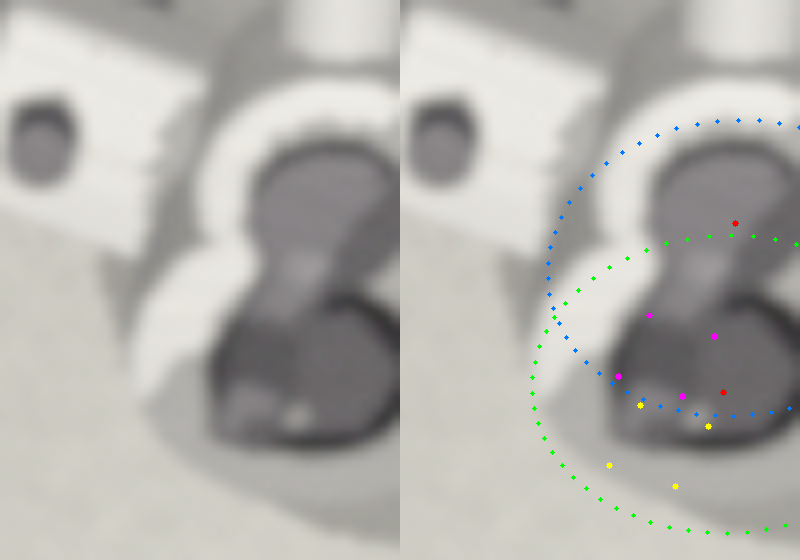

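>>> {"method": "carry_out", "body": {
  "steps": [
    [0.033, -0.001, 0.03, 0],
    [0.033, -0.001, 0.06, 0],
    [0.033, -0.001, 0.09, 0],
    [0.033, -0.001, 0.12, 0],
    [0.033, -0.001, 0.14, 0],
    [0.033, -0.001, 0.16, 0],
    [0.033, -0.001, 0.175, 0],
    [0.033, -0.001, 0.185, 0]
  ]
}}

```text
clock: 21.58
tool_pos: [0.6712, -0.0691, 0.1342]
eef_rot: [-2.918, 0.552, -2.58]
wrist_force: [0.1, 0.0, 0.7]
opening: 1.001
```

>>> {"method": "carry_out", "body": {
  "steps": [
    [0, 0, 0.005, 0],
    [0, 0, 0.01, 0],
    [0, 0, 0.01, 0],
    [0, 0, 0.01, 0],
    [0, 0, 0.01, 0],
    [0, 0, 0.01, 0],
    [0, 0, 0.01, 0],
    [0, 0, 0.01, 0]
  ]
}}

```text
clock: 22.25
tool_pos: [0.6759, -0.0685, 0.1272]
eef_rot: [-2.918, 0.549, -2.582]
wrist_force: [-0.1, -0.8, 0.3]
opening: 1.001
```

```bash
python3 - <<'E'
from geo import *
s=sense();print(s["tool_pos"],s["eef_rot"],s["wrist_force"].round(1),s["clock"]);np.save("s4.npy",s,allow_pickle=True)
M=R.from_euler('xyz',s["eef_rot"]).as_matrix();print({k:clr(v@M.T+s["tool_pos"]) for k,v in parts().items()})
f=grab_frame("wrist");np.save("f4.npy",f,allow_pickle=True)
k=np.clip(255*(f["image"][30:330,200:560]/255.)**.5,0,255).astype(np.uint8);save("w4.png",None,cv2.resize(k,(720,600),interpolation=cv2.INTER_CUBIC))
E
```

```text
[ 0.67592399 -0.06853461  0.12721951] [-2.91784625  0.54901672 -2.58167251] [-0.1 -0.8  0.3] 22.25
{'L': [12, 13, 107, 94], 'Rr': [103, 93, 22, 192], 'body': [12, 61, 66, 72]}
```

View pics/w4.png

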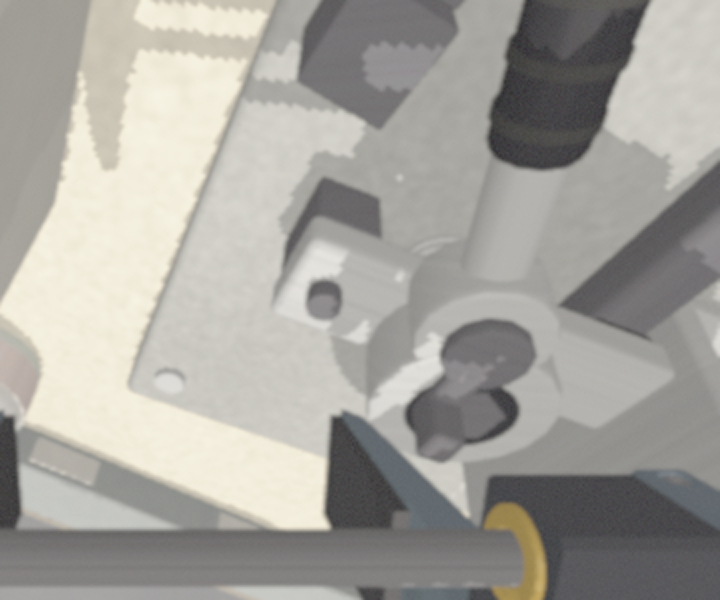

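```bash
python3 - <<'E'
from geo import *
s=np.load("s4.npy",allow_pickle=True).item();print(s["q"].round(4))
f=np.load("f4.npy",allow_pickle=True).item();c=cam(f,s)
N=lambda u,v:(200+u/2,30+v/2)
print("tabtop",onz(c,N(437,442),.115),onz(c,N(437,442),.11),"pivot",onz(c,N(490,352),.097),"knob",onz(c,N(490,412),.095))
M=R.from_euler('xyz',s["eef_rot"]).as_matrix();t=s["tool_pos"]
for p in((16,59,0),(-16,59,0),(16,45.5,0),(16,59,-30),(-16,59,-30)):
    w=M@np.array(p)/1e3+t;q=proj(c,[w])[0];print(p,w.round(4),((q-[200,30])*2).round())
E
```

```text
[-0.321   0.5211  1.8269  0.7964  0.3592 -3.0816]
tabtop [ 0.62931525 -0.01107458  0.115     ] [ 0.63415307 -0.00612745  0.11      ] pivot [ 0.60798275 -0.01082924  0.097     ] knob [0.62781572 0.00959829 0.095     ]
(16, 59, 0) [ 0.6396 -0.0234  0.1077] [375. 421.]
(-16, 59, 0) [ 0.6627 -0.0089  0.1244] [365. 519.]
(16, 45.5, 0) [ 0.6453 -0.0354  0.1103] [328. 421.]
(16, 59, -30) [ 0.6231 -0.0259  0.1327] [413. 466.]
(-16, 59, -30) [ 0.6463 -0.0114  0.1494] [400. 579.]
```

>>> {"method": "carry_out", "body": {
  "steps": [
    [0, -0.004, 0, 0.05],
    [0, -0.004, 0, 0.1],
    [0, -0.004, 0, 0.15],
    [0.004, -0.002, 0.001, 0.15],
    [0.008, 0, 0.002, 0.15],
    [0.012, 0.003, 0.003, 0.15],
    [0.016, 0.005, 0.004, 0.15],
    [0.016, 0.005, 0.004, 0.15]
  ]
}}

```text
clock: 22.97
tool_pos: [0.6636, -0.0707, 0.1135]
eef_rot: [-3.013, 0.574, -2.757]
wrist_force: [-0.1, 0.2, 0.7]
opening: 1.004
```

```bash
cat > st.py <<'E'
from geo import *
s=sense();print(s["q"].round(3),s["tool_pos"].round(4),s["eef_rot"].round(3),s["wrist_force"].round(1),s["clock"],s["opening"])
M=R.from_euler('xyz',s["eef_rot"]).as_matrix();t=s["tool_pos"];print(M.round(3))
print({k:clr(v@M.T+t) for k,v in parts(45.5*s["opening"]).items()})
for p in((16,59,0),(-16,59,0)): print(p,(M@np.array(p)/1e3+t).round(4))
E
python3 st.py
```

```text
[-0.333  0.535  1.864  0.906  0.333 -3.057] [ 0.6636 -0.0707  0.1135] [-3.013  0.574 -2.757] [-0.1  0.2  0.7] 22.9667 1.004318681423141
[[-0.778 -0.307  0.548]
 [-0.315  0.945  0.083]
 [-0.543 -0.108 -0.833]]
{'L': [14, 3, 111, 94], 'Rr': [108, 95, 8, 197], 'body': [8, 54, 55, 68]}
(16, 59, 0) [ 0.6331 -0.0199  0.0985]
(-16, 59, 0) [ 0.658  -0.0099  0.1159]
```

>>> {"method": "carry_out", "body": {
  "steps": [
    [0, 0.003, 0, 0],
    [0, 0.006, 0, 0],
    [0, 0.008, -0.001, 0],
    [0, 0.01, -0.001, 0],
    [-0.001, 0.0115, -0.001, 0],
    [-0.001, 0.013, -0.001, 0],
    [-0.001, 0.0145, -0.001, 0],
    [-0.001, 0.016, -0.001, 0]
  ]
}}

```text
clock: 23.63
tool_pos: [0.6607, -0.0563, 0.1145]
eef_rot: [-3.009, 0.576, -2.756]
wrist_force: [3.5, -7.4, 2.1]
opening: 1.002
```

```bash
python3 st.py
```

```text
[-0.306  0.528  1.88   0.92   0.31  -3.051] [ 0.6607 -0.0563  0.1145] [-3.009  0.576 -2.756] [ 3.5 -7.4  2.1] 23.6333 1.0015680241097877
[[-0.777 -0.306  0.55 ]
 [-0.315  0.946  0.081]
 [-0.545 -0.111 -0.831]]
{'L': [6, 4, 126, 80], 'Rr': [94, 80, 23, 182], 'body': [1, 55, 57, 57]}
(16, 59, 0) [ 0.6302 -0.0055  0.0992]
(-16, 59, 0) [0.655  0.0045 0.1167]
```

>>> {"method": "carry_out", "body": {
  "steps": [
    [0, 0.001, 0, 0],
    [0.0005, 0.002, -0.0005, 0],
    [0.001, 0.003, -0.001, 0],
    [0.001, 0.004, -0.001, 0],
    [0.001, 0.005, -0.0015, 0],
    [0.0015, 0.006, -0.002, 0],
    [0.0015, 0.006, -0.002, 0],
    [0.0015, 0.006, -0.002, 0]
  ]
}}

```text
clock: 24.3
tool_pos: [0.6555, -0.0502, 0.114]
eef_rot: [-3.012, 0.575, -2.756]
wrist_force: [1.3, -1.5, 0.2]
opening: 0.997
```

```bash
python3 st.py
```

```text
[-0.298  0.524  1.893  0.934  0.303 -3.06 ] [ 0.6555 -0.0502  0.114 ] [-3.012  0.575 -2.756] [ 1.3 -1.5  0.2] 24.3 0.9965273918833125
[[-0.778 -0.308  0.548]
 [-0.315  0.945  0.083]
 [-0.544 -0.109 -0.832]]
{'L': [4, 4, 132, 73], 'Rr': [87, 74, 30, 175], 'body': [3, 54, 57, 52]}
(16, 59, 0) [6.249e-01 5.000e-04 9.890e-02]
(-16, 59, 0) [0.6498 0.0106 0.1163]
```

>>> {"method": "carry_out", "body": {
  "steps": [
    [0, -0.008, 0, 0],
    [0, -0.015, 0, 0],
    [0, -0.015, -0.02, 0],
    [0, -0.015, -0.05, 0],
    [0, -0.015, -0.08, 0.03],
    [0, -0.015, -0.11, 0.08],
    [0, -0.015, -0.14, 0.14],
    [0, -0.015, -0.16, 0.2]
  ],
  "gripper": 0.27
}}

```text
clock: 24.97
tool_pos: [0.5714, -0.0788, 0.2508]
eef_rot: [3.14, 0.588, -2.999]
wrist_force: [0.4, -0.3, 0.2]
opening: 0.727
```

```bash
python3 st.py; python3 - <<'E'
from h import *
s=sense();np.save("s5.npy",s,allow_pickle=True);f=grab_frame("wrist");np.save("f5.npy",f,allow_pickle=True)
k=np.clip(255*(f["image"][:300,180:480]/255.)**.6,0,255).astype(np.uint8);save("w5.png",None,cv2.resize(k,(600,600),interpolation=cv2.INTER_CUBIC))
E
```

```text
[-0.429  0.199  1.908  0.564  0.601 -2.544] [ 0.5714 -0.0788  0.2508] [ 3.14   0.588 -2.999] [ 0.4 -0.3  0.2] 24.9667 0.7273962015067565
[[-0.823 -0.143  0.549]
 [-0.118  0.99   0.081]
 [-0.555  0.002 -0.832]]
{'L': [92, 147, 137, 137], 'Rr': [152, 147, 137, 183], 'body': [95, 200, 190, 190]}
(16, 59, 0) [ 0.5498 -0.0223  0.242 ]
(-16, 59, 0) [ 0.5761 -0.0186  0.2598]
```

View pics/w5.png

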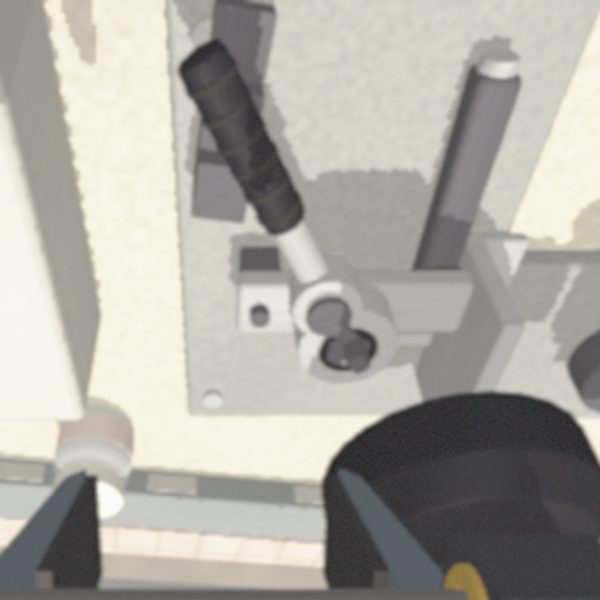

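```bash
python3 - <<'E'
from geo import *
f=np.load("f5.npy",allow_pickle=True).item();s=np.load("s5.npy",allow_pickle=True).item();c=cam(f,s)
N=lambda u,v:(180+u/2,v/2)
p=[onz(c,N(*q),.083) for q in((288,222),(208,65))];print(p,SC)
for q in p: d=q[:2]-SC;print("r",np.hypot(*d),"h",np.arctan2(-d[1],-d[0])-Y)
a,b=onz(c,N(499,62),.042),onz(c,N(441,262),.042);print("chisel end",a,b,"yaw",np.arctan2(*(b-a)[1::-1]), "edges",onz(c,N(478,75),.042),onz(c,N(520,85),.042))
f2=np.load("f2.npy",allow_pickle=True).item();s2=np.load("s2.npy",allow_pickle=True).item();c2=cam(f2,s2)
print("tri end",tri([(c,N(499,60)),(c2,(429*.7,264*.7))]),"tri strap",tri([(c,N(441,264)),(c2,(429*.7,360*.7))]))
# handle plan
M0=R.from_euler('xyz',[3.14,.588,-2.999]).as_matrix()
def tcp(h,side,rho=.12,op=33,z=.081,dep=.013):
    e=np.array([-np.cos(h+Y),-np.sin(h+Y)]);P=np.array([*(SC+rho*e),z])
    al=h+Y-(-2.999+np.pi)  # bar vs tool x
    off=11/np.cos(al)+16*abs(np.tan(al))
    sh=(op-off)*side  # side -1: TCP shifted to right so left finger touches (push +)
    return P+M0[:,2]*dep+M0[:,1]*sh/1e3
for h in(.42,.8,.7,-.6,-.7):
    for sd in(-1,0,1):
        t=tcp(h,sd);print(h,sd,t.round(4),"tool delta from now",((t-s["tool_pos"])@M0).round(4))
E
```

```text
[array([ 0.56873316, -0.04321803,  0.083     ]), array([ 0.50642666, -0.08999682,  0.083     ])] [0.636  0.0075]
r 0.08424456557691773 h 0.4960451087195238
r 0.162156966485607 h 0.49506410386622923
chisel end [0.50171805 0.04047428 0.042     ] [0.60624035 0.05957896 0.042     ] yaw 0.18078529699279697 edges [0.50816804 0.03371471 0.042     ] [0.50946353 0.05478776 0.042     ]
tri end [0.50459776 0.04543954 0.03048401] tri strap [0.61080064 0.06277547 0.03708474]
0.42 -1 [ 0.5441 -0.0697  0.0702] tool delta from now [0.1216 0.0127 0.136 ]
0.42 0 [ 0.5421 -0.0562  0.0702] tool delta from now [0.1216 0.0263 0.136 ]
0.42 1 [ 0.5402 -0.0427  0.0702] tool delta from now [0.1216 0.04   0.136 ]
0.8 -1 [ 0.5734 -0.0894  0.0702] tool delta from now [ 0.0998 -0.011   0.1505]
0.8 0 [ 0.5733 -0.0891  0.0702] tool delta from now [ 0.0998 -0.0106  0.1505]
0.8 1 [ 0.5733 -0.0887  0.0702] tool delta from now [ 0.0998 -0.0103  0.1505]
0.7 -1 [ 0.5646 -0.0864  0.0702] tool delta from now [ 0.1067 -0.0068  0.146 ]
0.7 0 [ 0.5639 -0.0816  0.0702] tool delta from now [ 0.1067 -0.0019  0.146 ]
0.7 1 [ 0.5632 -0.0768  0.0702] tool delta from now [0.1067 0.0029 0.146 ]
-0.6 -1 [0.5364 0.0519 0.0702] tool delta from now [0.1136 0.1341 0.1416]
-0.6 0 [0.5351 0.0607 0.0702] tool delta from now [0.1136 0.1431 0.1416]
-0.6 1 [0.5338 0.0696 0.0702] tool delta from now [0.1136 0.1521 0.1416]
-0.7 -1 [0.5416 0.0659 0.0702] tool delta from now [0.1076 0.1473 0.1456]
-0.7 0 [0.5408 0.0713 0.0702] tool delta from now [0.1076 0.1527 0.1456]
-0.7 1 [0.5401 0.0766 0.0702] tool delta from now [0.1076 0.1581 0.1456]
```

>>> {"method": "carry_out", "body": {
  "steps": [
    [0.04, 0.01, 0.0, 0],
    [0.08, 0.019, 0.0, 0],
    [0.118, 0.019, 0.02, 0],
    [0.118, 0.019, 0.05, 0],
    [0.118, 0.019, 0.08, 0],
    [0.118, 0.019, 0.11, 0],
    [0.118, 0.019, 0.138, 0],
    [0.118, 0.019, 0.138, 0]
  ]
}}

```text
clock: 25.68
tool_pos: [0.5684, -0.0589, 0.0977]
eef_rot: [3.138, 0.528, -3.005]
wrist_force: [-1.0, -0.5, 0.3]
opening: 0.731
```

```bash
python3 st.py
```

```text
[-0.361  0.481  2.057  1.088  0.279 -3.082] [ 0.5684 -0.0589  0.0977] [ 3.138  0.528 -3.005] [-1.  -0.5  0.3] 25.6833 0.731285011189643
[[-0.856 -0.138  0.498]
 [-0.118  0.99   0.073]
 [-0.504  0.003 -0.864]]
{'L': [55, 35, 129, 83], 'Rr': [110, 81, 49, 162], 'body': [68, 78, 42, 73]}
(16, 59, 0) [ 0.5465 -0.0023  0.0898]
(-16, 59, 0) [0.5739 0.0014 0.1059]
```

>>> {"method": "carry_out", "body": {
  "steps": [
    [0, 0, -0.03, 0],
    [0, 0, -0.07, 0],
    [0, 0.03, -0.1, 0],
    [0, 0.06, -0.13, 0],
    [-0.007, 0.1, -0.15, 0],
    [-0.007, 0.136, -0.17, 0],
    [-0.007, 0.136, -0.17, 0],
    [-0.007, 0.136, -0.17, 0]
  ]
}}

```text
clock: 26.35
tool_pos: [0.4672, 0.0666, 0.2522]
eef_rot: [3.138, 0.53, -3.003]
wrist_force: [1.3, -0.5, 0.1]
opening: 0.733
```

>>> {"method": "carry_out", "body": {
  "steps": [
    [0.05, 0, -0.03, 0],
    [0.08, 0, -0.05, 0],
    [0.4, 0, -0.2, 0],
    [0.4, 0, -0.2, 0],
    [0.4, 0, -0.2, 0],
    [0.4, 0, -0.2, 0],
    [0.4, 0, -0.2, 0],
    [0.4, 0, -0.2, 0]
  ]
}}

```text
clock: 27.02
tool_pos: [0.2513, 0.0217, 0.2393]
eef_rot: [3.137, 0.496, -3.016]
wrist_force: [-1.2, -0.6, -0.2]
opening: 0.731
```

```bash
python3 st.py
```

```text
[-0.787 -0.447  2.376  0.483  0.955 -2.716] [0.2513 0.0217 0.2393] [ 3.137  0.496 -3.016] [-1.2 -0.6 -0.2] 27.0167 0.7309718180264537
[[-0.873 -0.127  0.472]
 [-0.11   0.992  0.064]
 [-0.476  0.004 -0.88 ]]
{'L': [366, 350, 255, 338], 'Rr': [365, 338, 175, 340], 'body': [383, 356, 213, 356]}
(16, 59, 0) [0.2298 0.0785 0.232 ]
(-16, 59, 0) [0.2577 0.082  0.2472]
```

```bash
cat > kin.py <<'E'
from h import *
from scipy.optimize import least_squares
E=lambda s,*a:R.from_euler(s,a).as_matrix()
LIM=np.array([[-2.91,2.91],[-.82,2.16],[.22,2.67],[-1.22,4.37],[.12,2.79],[-3.08,3.08]])
def fk(q,p,c6=0.0):
    r0,z0,a,d,e,L=p
    B=E('z',q[0])[0] if 0 else R.from_euler('z',q[0]).as_matrix()
    ry=lambda t:R.from_euler('y',t).as_matrix();rz=lambda t:R.from_euler('z',t).as_matrix()
    A2=B@ry(q[1]);A3=A2@ry(q[2]);W=A3@rz(q[3])@ry(q[4]);T=W@rz(q[5]+c6)
    pos=B@[r0,0,z0]+A2@[0,0,a]+A3@[e,0,d]+W@[0,0,L];return pos,T
D=[([1.1385,.49415,1.3461,0,1.3025,-.0955],[.20637,.58955,.21336],[-3.1404,-.0001,2.8048]),
([-.079,.216,1.457,.003,1.477,-1.804],[.4985,.0212,.3304],[3.1364,-.0078,-2.9884]),
([.0362,.4253,.2197,.0106,2.4757,-1.6794],[.5763,.0828,.6839],[3.138,.021,-2.989]),
([.04,.401,.22,.071,1.919,-1.637],[.7473,.1133,.7599],[3.137,.604,-2.991]),
([-.412,.152,1.825,.492,.703,-2.788],[.5846,-.0727,.2956],[-2.9151,.562,-2.5748]),
([-.321,.5211,1.8269,.7964,.3592,-3.0816],[.6759,-.0685,.1272],[-2.9178,.549,-2.5817]),
([-.429,.199,1.908,.564,.601,-2.544],[.5714,-.0788,.2508],[3.14,.588,-2.999]),
([-.361,.481,2.057,1.088,.279,-3.082],[.5684,-.0589,.0977],[3.138,.528,-3.005]),
([-.787,-.447,2.376,.483,.955,-2.716],[.2513,.0217,.2393],[3.137,.496,-3.016])]
E
cat > fitk.py <<'E'
from kin import *
def res(x):
    o=[]
    for q,t,r in D:
        q=np.array(q);qq=q.copy();qq[3]*=S4;qq[5]*=S6
        p,T=fk(qq,x[:6],x[6]);p=p+R.from_euler('z',q[0]).as_matrix()@[0,x[7],0]
        o+=list(p-t)+list(.3*R.from_matrix(T.T@R.from_euler('xyz',r).as_matrix()).as_rotvec())
    return np.array(o)
for S4 in(1,-1):
  for S6 in(1,-1):
    for c in(0,1.57,3.14,-1.57):
      s=least_squares(res,[0,.3,.6,.38,.12,.35,c,0]);
      if s.cost<.05: print(S4,S6,s.x.round(4),s.cost,np.abs(s.fun.reshape(-1,6)[:,:3]).max(1).round(4),np.abs(s.fun.reshape(-1,6)[:,3:]).max(1).round(4))
E
python3 fitk.py
```

```text
1 1 [0.     0.2567 0.5968 0.3844 0.1178 0.3527 1.5709 0.0596] 4.3083662912270316e-07 [0.0001 0.0002 0.0001 0.0002 0.0002 0.0001 0.0003 0.0001 0.0002] [0.     0.0002 0.0001 0.0002 0.0002 0.0001 0.0003 0.0002 0.    ]
1 1 [0.     0.2567 0.5968 0.3844 0.1178 0.3527 1.5709 0.0596] 4.308366291227881e-07 [0.0001 0.0002 0.0001 0.0002 0.0002 0.0001 0.0003 0.0001 0.0002] [0.     0.0002 0.0001 0.0002 0.0002 0.0001 0.0003 0.0002 0.    ]
1 1 [0.     0.2567 0.5968 0.3844 0.1178 0.3527 1.5709 0.0596] 4.30836629122732e-07 [0.0001 0.0002 0.0001 0.0002 0.0002 0.0001 0.0003 0.0001 0.0002] [0.     0.0002 0.0001 0.0002 0.0002 0.0001 0.0003 0.0002 0.    ]
1 1 [0.     0.2567 0.5968 0.3844 0.1178 0.3527 1.5709 0.0596] 4.308366291227226e-07 [0.0001 0.0002 0.0001 0.0002 0.0002 0.0001 0.0003 0.0001 0.0002] [0.     0.0002 0.0001 0.0002 0.0002 0.0001 0.0003 0.0002 0.    ]
```

```bash
cat >> kin.py <<'E'
PX=[0,.2567,.5968,.3844,.1178,.3527]
def FK(q):
    p,T=fk(q,PX,1.5709);return p+R.from_euler('z',q[0]).as_matrix()@[0,.0596,0],T
def IK(p,T,q0,w):
    f=lambda q:(lambda pt:np.r_[pt[0]-p,w*R.from_matrix(pt[1].T@T).as_rotvec()])(FK(q))
    s=least_squares(f,np.clip(q0,LIM[:,0]+1e-4,LIM[:,1]-1e-4),bounds=(LIM[:,0],LIM[:,1]));return s.x,s.fun
def tilt(T): return np.arccos(-T[2,2])
E
python3 - <<'E'
from kin import *
q5=np.array(D[6][0]);p,T=FK(q5);tg=p+T@[.118,.019,.138];print(tg)
for w in(.3,.6,1,1.7):
    q,f=IK(tg,T,D[7][0],w);a,b=FK(q);print("q6call",w,a.round(4),tilt(b).round(3),q.round(3))
print("meas",D[7][1],tilt(FK(D[7][0])[1]))
q=np.array(D[3][0]);p,T=FK(q);g=T@np.array([-2,0,-1.]);g/=np.linalg.norm(g)
for d in(.0417,.333):
  for w in(.3,.6,1,1.7):
    a,b=FK(IK(p+g*d,T,q,w)[0]);print("sat",d,w,(tilt(b)-tilt(T)).round(4),(a-p).round(4))
E
```

```text
[ 0.54707348 -0.06249223  0.07033287]
q6call 0.3 [ 0.5545 -0.0613  0.0822] 0.494 [-0.365  0.501  2.074  1.08   0.264 -3.08 ]
q6call 0.6 [ 0.5649 -0.059   0.1005] 0.529 [-0.364  0.472  2.064  1.087  0.28  -3.08 ]
q6call 1 [ 0.5726 -0.0566  0.1155] 0.556 [-0.362  0.449  2.057  1.092  0.293 -3.08 ]
q6call 1.7 [ 0.5774 -0.0548  0.1257] 0.574 [-0.361  0.434  2.052  1.096  0.301 -3.08 ]
meas [0.5684, -0.0589, 0.0977] 0.5275636467284758
sat 0.0417 0.3 0.069 [0.0096 0.0014 0.0213]
sat 0.0417 0.6 0.0294 [0.0021 0.0003 0.0104]
sat 0.0417 1 0.0124 [-0.0011 -0.0002  0.0058]
sat 0.0417 1.7 0.0046 [-0.0026 -0.0004  0.0037]
sat 0.333 0.3 0.5491 [0.0839 0.0122 0.1721]
sat 0.333 0.6 0.2415 [0.0266 0.0037 0.0809]
sat 0.333 1 0.1007 [-0.0013 -0.0004  0.0415]
sat 0.333 1.7 0.0366 [-0.0143 -0.0024  0.0244]
```

```bash
cat > un.py <<'E'
from kin import *
s=sense();q=s["q"];p,T=FK(q);print(tilt(T))
w=.55
best=[]
rng=np.random.default_rng(0)
for i in range(160):
    az=rng.uniform(-.5,1.3);r=rng.uniform(.3,.9);z=rng.uniform(.15,.8)
    pp=np.array([r*np.cos(az),r*np.sin(az),z]);qq,f=IK(pp,T,q,w)
    if np.linalg.norm(f)>.03: continue
    p0,T0=FK(qq)
    for d in([1,0,0],[-1,0,0],[0,0,1],[0,0,-1],[0,1,0],[0,-1,0]):
        q2,f2=IK(p0+.0417*np.array(d),T0,qq,w)
        best.append((tilt(FK(q2)[1])-tilt(T0),p0.round(2).tolist(),d,q2.round(2).tolist()))
best.sort(key=lambda b:b[0])
for b in best[:14]: print(b)
def Tt(t,yaw=-3.0): return R.from_euler('xyz',[3.14,t,yaw]).as_matrix()
SCR=np.array([.636,.0075])
for t in(0,.1,.2,.3,.4):
    o=[]
    for P in([.5646,-.0864,.07],[.524,-.01,.07],[.535,.06,.07],[.525,.047,.03],[.42,.03,.05],[.39,.33,.05]):
        fs=[]
        for yf in(-3.0,.14):
            TT=Tt(t) if yf==-3.0 else Tt(t)@np.diag([-1,-1,1.])
            fs.append(min(np.linalg.norm(IK(np.array(P),TT,q0,w)[1]) for q0 in([0,.5,1.9,.1,.7,-1.7 if yf<0 else 1.4],[-.3,.4,1.9,.8,.4,-2.5 if yf<0 else .6])))
        o.append(np.round(fs,3).tolist())
    print("tilt",t,o)
E
timeout 300 python3 un.py
```

```text
0.4958951145232726
(np.float64(-0.033079504494811396), [0.34, -0.01, 0.16], [0, 0, -1], [-0.45, 0.14, 2.45, 1.01, 0.29, -3.08])
(np.float64(-0.011858192539978274), [0.34, -0.01, 0.16], [0, -1, 0], [-0.69, 0.06, 2.39, 0.82, 0.48, -3.08])
(np.float64(-0.009391365391011486), [0.46, -0.24, 0.2], [0, 0, -1], [-0.87, 0.33, 1.99, 0.69, 0.67, -3.08])
(np.float64(-0.00871383817933763), [0.34, -0.01, 0.16], [-1, 0, 0], [-0.65, -0.03, 2.5, 0.85, 0.45, -3.08])
(np.float64(-0.006161394074967241), [0.29, -0.1, 0.36], [-1, 0, 0], [-1.37, -0.43, 2.02, 0.49, 1.51, -3.08])
(np.float64(-0.005300076185264901), [0.46, -0.24, 0.2], [-1, 0, 0], [-0.96, 0.21, 2.01, 0.63, 0.79, -3.08])
(np.float64(-0.004906084871240446), [0.52, -0.16, 0.15], [0, 0, -1], [-0.62, 0.44, 2.04, 0.87, 0.43, -3.08])
(np.float64(-1.4125829356226305e-07), [0.46, -0.24, 0.2], [0, -1, 0], [-0.95, 0.29, 1.89, 0.62, 0.81, -3.04])
(np.float64(-3.4386055114410397e-08), [0.34, -0.01, 0.16], [0, 1, 0], [-0.31, 0.06, 2.45, 0.88, 0.27, -2.83])
(np.float64(-2.8738431856467628e-08), [0.77, 0.19, 0.56], [-1, 0, 0], [0.19, 0.31, 0.86, -0.03, 1.48,
[... 157 characters left out ...]
0.8, 0.21, 0.21], [0, 0, -1], [0.2, 0.63, 1.35, -0.05, 0.66, -1.46])
(np.float64(-1.6373197575525467e-08), [0.82, 0.19, 0.18], [0, 0, -1], [0.17, 0.69, 1.32, -0.03, 0.63, -1.51])
(np.float64(-1.4133080539213694e-08), [0.41, 0.68, 0.4], [0, -1, 0], [1.11, 0.46, 1.01, -0.41, 1.4, -0.57])
tilt 0 [[0.0, 0.0], [0.0, 0.0], [0.0, 0.0], [0.0, 0.0], [0.0, 0.0], [0.0, 0.0]]
tilt 0.1 [[0.0, 0.0], [0.0, 0.0], [0.0, 0.0], [0.0, 0.0], [0.0, 0.0], [0.0, 0.0]]
tilt 0.2 [[0.0, 0.0], [0.0, 0.0], [0.0, 0.0], [0.0, 0.0], [0.0, 0.0], [0.0, 0.0]]
tilt 0.3 [[0.0, 0.0], [0.0, 0.0], [0.0, 0.0], [0.0, 0.0], [0.0, 0.0], [0.0, 0.0]]
tilt 0.4 [[0.0, 0.0], [0.0, 0.0], [0.0, 0.0], [0.006, 0.006], [0.024, 0.0], [0.0, 0.0]]
```

```bash
cat > sim.py <<'E'
from kin import *
s=sense();q00=s["q"];w=.55
def call(q,goal,T=None):
    p0,T0=FK(q);p=p0
    for k in range(8):
        v=goal-p;n=np.linalg.norm(v);t=p+v*min(1,.0417/max(n,1e-9));q,_=IK(t,T0,q,w);p=FK(q)[0]
    return q
for st,d in(([.40,.06,.12],[0,0,-1]),([.42,.06,.12],[-.7,0,-.7]),([.36,.03,.14],[0,0,-1]),([.36,.03,.14],[-.7,0,-.7]),([.50,.05,.1],[0,0,-1]),([.34,-.01,.16],[-.3,0,-.95])):
    q=call(q00,np.array(st));q=call(q,np.array(st));print("start",st,FK(q)[0].round(3),tilt(FK(q)[1]).round(3))
    for i in range(5):
        q=call(q,FK(q)[0]+np.array(d)*.5);p,T=FK(q);print("  ",p.round(3),tilt(T).round(3),R.from_matrix(T).as_euler('xyz').round(3),q.round(2))
E
timeout 400 python3 sim.py
```

```text
start [0.4, 0.06, 0.12] [0.401 0.06  0.125] 0.478
   [0.493 0.054 0.053] 0.414 [ 3.112  0.413 -3.019] [-0.09  0.52  2.19  1.31  0.12 -3.08]
   [ 0.613  0.051 -0.109] 0.347 [ 3.092  0.343 -3.02 ] [-0.08  0.91  1.88  1.32  0.12 -3.08]
   [ 0.698  0.05  -0.393] 0.304 [ 3.081  0.298 -3.02 ] [-0.07  1.42  1.41  1.32  0.12 -3.08]
   [ 0.7    0.05  -0.726] 0.304 [ 3.081  0.298 -3.02 ] [-0.07  2.    0.71  0.66  0.19 -2.4 ]
   [ 0.663  0.049 -0.809] 0.297 [ 3.084  0.292 -3.02 ] [-0.08  2.16  0.52  0.55  0.22 -2.3 ]
start [0.42, 0.06, 0.12] [0.421 0.059 0.123] 0.486
   [0.266 0.07  0.139] 0.451 [ 3.13   0.451 -3.017] [-0.12  0.06  2.61  1.29  0.12 -3.08]
   [0.071 0.132 0.109] 0.449 [-3.136  0.449 -3.017] [ 1.75  0.31  2.67 -1.19  0.48  1.21]
   [-0.17   0.135 -0.118] 0.449 [-3.136  0.449 -3.017] [ 2.62  1.03  2.26 -0.9   0.34  1.84]
   [-0.405  0.135 -0.354] 0.449 [-3.136  0.449 -3.017] [ 2.83  1.39  1.51 -0.29  0.68  1.4 ]
   [-0.64  0.14 -0.59] 0.447 [-3.13   0.447 -3.017] [ 2.91  1.92  0.29 -0.14  1.36  1.28]
start [0.36, 0.03, 0.14] [0.361 0.031 0.143] 0.486
   [0.435 0.044 0.09 ] 0.426 [
[... 1259 characters left out ...]
12 -3.08]
   [ 0.71   0.04  -0.797] 0.357 [ 3.099  0.355 -3.02 ] [-0.08  2.16  0.46  0.55  0.22 -2.31]
   [ 0.67   0.039 -0.805] 0.347 [ 3.102  0.345 -3.02 ] [-0.09  2.16  0.55  0.83  0.15 -2.59]
start [0.34, -0.01, 0.16] [ 0.34  -0.01   0.161] 0.494
   [0.307 0.035 0.137] 0.448 [-3.139  0.448 -3.02 ] [-0.28  0.11  2.54  1.15  0.18 -3.08]
   [0.265 0.055 0.129] 0.411 [-3.139  0.411 -3.022] [-0.17  0.1   2.6   1.24  0.12 -3.08]
   [0.222 0.06  0.125] 0.379 [ 3.139  0.379 -3.022] [-0.18  0.07  2.67  1.23  0.12 -3.08]
   [0.218 0.059 0.118] 0.347 [ 3.132  0.347 -3.022] [-0.19  0.1   2.67  1.22  0.12 -3.08]
   [0.213 0.059 0.111] 0.316 [ 3.125  0.316 -3.022] [-0.2   0.13  2.67  1.21  0.12 -3.08]
```

```bash
cat > sim2.py <<'E'
from sim import call
from kin import *
q00=sense()["q"]
for st in([.42,.125,.13],[.50,.14,.10]):
  for d in([-.025,0,-.06],[-.035,0,-.055]):
    q=call(q00,np.array(st));q=call(q,np.array(st));print("start",st,d,FK(q)[0].round(3),tilt(FK(q)[1]).round(3),q.round(2))
    for i in range(4):
        q=call(q,FK(q)[0]+np.array(d));p,T=FK(q);print("  ",p.round(3),tilt(T).round(3),R.from_matrix(T).as_euler('xyz').round(3),q.round(2))
E
sed -i '/^for st,d/,$d' sim.py; timeout 400 python3 sim2.py
```

```text
start [0.42, 0.125, 0.13] [-0.025, 0, -0.06] [0.421 0.126 0.135] 0.477 [ 0.17  0.27  2.28 -0.17  0.12 -1.36]
   [0.401 0.142 0.101] 0.443 [-3.1    0.441 -3.017] [ 0.29  0.36  2.31 -1.22  0.12 -0.2 ]
   [0.39  0.149 0.075] 0.386 [-3.101  0.384 -3.019] [ 0.32  0.42  2.31 -1.22  0.12 -0.17]
   [0.38  0.158 0.047] 0.329 [-3.098  0.327 -3.022] [ 0.35  0.49  2.3  -1.22  0.12 -0.14]
   [0.372 0.169 0.017] 0.275 [-3.093  0.271 -3.024] [ 0.38  0.57  2.28 -1.22  0.13 -0.1 ]
start [0.42, 0.125, 0.13] [-0.035, 0, -0.055] [0.421 0.126 0.135] 0.477 [ 0.17  0.27  2.28 -0.17  0.12 -1.36]
   [0.391 0.141 0.105] 0.444 [-3.103  0.443 -3.017] [ 0.3   0.34  2.33 -1.22  0.12 -0.19]
   [0.368 0.148 0.085] 0.389 [-3.103  0.388 -3.019] [ 0.34  0.38  2.34 -1.22  0.13 -0.15]
   [0.346 0.158 0.065] 0.336 [-3.098  0.333 -3.021] [ 0.39  0.43  2.35 -1.22  0.14 -0.1 ]
   [0.325 0.17  0.043] 0.285 [-3.089  0.28  -3.024] [ 0.46  0.49  2.35 -1.22  0.15 -0.03]
start [0.5, 0.14, 0.1] [-0.025, 0, -0.06] [0.502 0.141 0.104] 0.474 [ 0.18  0.42  2.13 -0.19  0.12 -1.33]
   [0.483 0.157 0.063] 0.444 [-3.092  0.441 -3.017] [ 0.27  0.51  2.16 -1.22  0.12 -0.22]
   [0.474 0.164 0.029] 0.387 [-3.093  0.384 -3.02 ] [ 0.29  0.58  2.15 -1.22  0.12 -0.19]
   [ 0.466  0.173 -0.007] 0.331 [-3.091  0.328 -3.023] [ 0.32  0.66  2.13 -1.22  0.12 -0.17]
   [ 0.458  0.183 -0.046] 0.278 [-3.087  0.273 -3.026] [ 0.34  0.74  2.1  -1.22  0.12 -0.14]
start [0.5, 0.14, 0.1] [-0.035, 0, -0.055] [0.502 0.141 0.104] 0.474 [ 0.18  0.42  2.13 -0.19  0.12 -1.33]
   [0.473 0.157 0.068] 0.444 [-3.094  0.441 -3.017] [ 0.28  0.49  2.18 -1.22  0.12 -0.21]
   [0.453 0.164 0.041] 0.386 [-3.096  0.384 -3.02 ] [ 0.31  0.54  2.19 -1.22  0.12 -0.18]
   [0.435 0.173 0.013] 0.33 [-3.094  0.327 -3.023] [ 0.34  0.6   2.19 -1.22  0.12 -0.14]
   [ 0.417  0.184 -0.017] 0.276 [-3.088  0.271 -3.025] [ 0.38  0.67  2.18 -1.22  0.13 -0.1 ]
```

```bash
cat > sim3.py <<'E'
from kin import *
w=.55
def call(q,goal,tw=0):
    p0,T0=FK(q);p=p0;a=0
    for k in range(8):
        a=np.clip(tw,a-.12,a+.12);v=goal-p;n=np.linalg.norm(v);t=p+v*min(1,.0417/max(n,1e-9));q,_=IK(t,T0@R.from_rotvec([0,0,a]).as_matrix(),q,w);p=FK(q)[0]
    return q
if __name__=="__main__":
  q00=sense()["q"]
  for st,tw in(([.40,.0,.15],.5),([.40,.03,.15],.5)):
   for d in([-.02,-.01,-.06],[-.03,0,-.055]):
    q=call(q00,np.array(st),tw);q=call(q,np.array(st));print("start",st,d,FK(q)[0].round(3),tilt(FK(q)[1]).round(3),q.round(2))
    for i in range(5):
        q=call(q,FK(q)[0]+np.array(d));p,T=FK(q);print("  ",p.round(3),tilt(T).round(3),R.from_matrix(T).as_euler('xyz').round(3),q.round(2),"az",np.arctan2(T[1,2],T[0,2]).round(2))
E
timeout 400 python3 sim3.py
```

```text
start [0.4, 0.0, 0.15] [-0.02, -0.01, -0.06] [ 0.4  -0.    0.15] 0.496 [-0.35  0.18  2.36  0.98  0.27 -2.46]
   [ 0.387 -0.011  0.112] 0.466 [2.895 0.4   2.717] [-0.41  0.3   2.42  1.53  0.24 -3.08] az 0.15
   [ 0.382 -0.023  0.09 ] 0.414 [2.911 0.347 2.725] [-0.44  0.37  2.41  1.49  0.24 -3.08] az 0.19
   [ 0.379 -0.036  0.065] 0.363 [2.926 0.294 2.732] [-0.48  0.44  2.39  1.45  0.24 -3.08] az 0.24
   [ 0.378 -0.051  0.037] 0.314 [2.939 0.241 2.738] [-0.51  0.52  2.36  1.41  0.23 -3.08] az 0.31
   [ 0.377 -0.067  0.006] 0.268 [2.95  0.189 2.743] [-0.54  0.61  2.33  1.38  0.22 -3.08] az 0.4
start [0.4, 0.0, 0.15] [-0.03, 0, -0.055] [ 0.4  -0.    0.15] 0.496 [-0.35  0.18  2.36  0.98  0.27 -2.46]
   [ 0.376 -0.001  0.116] 0.468 [2.894 0.402 2.717] [-0.38  0.28  2.45  1.55  0.23 -3.08] az 0.15
   [ 0.36  -0.002  0.101] 0.418 [2.912 0.352 2.725] [-0.4   0.31  2.46  1.53  0.22 -3.08] az 0.18
   [ 0.345 -0.003  0.085] 0.369 [2.929 0.303 2.732] [-0.41  0.35  2.47  1.51  0.21 -3.08] az 0.22
   [ 0.332 -0.006  0.07 ] 0.321 [2.944 0.255 2.738] [-0.42  0.4   2.48  1.5   0.2  -3.08] az 0.27
   [
[... 562 characters left out ...]
.52  0.19 -3.08] az 0.29
   [ 0.378 -0.031  0.011] 0.263 [2.958 0.189 2.746] [-0.42  0.59  2.35  1.49  0.19 -3.08] az 0.38
start [0.4, 0.03, 0.15] [-0.03, 0, -0.055] [0.4  0.03 0.15] 0.496 [-0.23  0.18  2.36  0.91  0.21 -2.29]
   [0.376 0.03  0.117] 0.468 [2.895 0.401 2.717] [-0.25  0.28  2.45  1.67  0.18 -3.08] az 0.15
   [0.359 0.029 0.101] 0.417 [2.913 0.352 2.726] [-0.26  0.31  2.46  1.66  0.17 -3.08] az 0.18
   [0.344 0.028 0.087] 0.368 [2.931 0.304 2.734] [-0.27  0.35  2.48  1.64  0.17 -3.08] az 0.21
   [0.331 0.028 0.072] 0.32 [2.948 0.257 2.741] [-0.27  0.39  2.48  1.64  0.16 -3.08] az 0.26
   [0.32  0.027 0.057] 0.273 [2.965 0.21  2.747] [-0.27  0.44  2.48  1.63  0.15 -3.08] az 0.31
```

```bash
cat > sim4.py <<'E'
from sim3 import *
q=sense()["q"]
seq=[("a",[.47,.0,.25],1.0),("b",[.47,0,.25],1.0),("c",[.47,0,.25],1.14),("above",[.49,-.06,.16],0),("h.5",[.547,-.0625,.07],0),("h.7",[.5646,-.0864,.07],0),("h.42",[.54,-.043,.07],0),("h0",[.5246,-.0094,.07],0),("h-.3",[.5246,.03,.07],0),("h-.6",[.534,.07,.07],0),
("up",[.49,.05,.15],0),("ch",[.525,.047,.032],0),("drag",[.43,.033,.032],0),("drag2",[.415,.03,.032],0),("lift",[.415,.03,.12],0),("tr1",[.40,.18,.14],0),("tr2",[.39,.33,.14],0),("tr",[.39,.33,.03],0)]
for n,g,tw in seq:
    q=call(q,np.array(g),tw);q=call(q,np.array(g)) if tw==0 else q
    p,T=FK(q);print(n,p.round(3),(np.linalg.norm(p-g)*1e3).round(1),tilt(T).round(3),R.from_matrix(T).as_euler('xyz').round(3),q.round(2))
E
timeout 400 python3 sim4.py
```

```text
a [ 0.47 -0.    0.25] 0.0 0.496 [2.722 0.273 2.25 ] [-0.27  0.04  2.05  0.33  0.62 -1.24]
b [ 0.47 -0.    0.25] 0.0 0.496 [ 2.672 -0.167  1.388] [-0.27  0.04  2.05  0.33  0.62 -0.28]
c [ 0.47 -0.    0.25] 0.0 0.496 [ 3.007 -0.479  0.421] [-0.27  0.04  2.05  0.33  0.62  0.68]
above [ 0.49 -0.06  0.16] 0.0 0.496 [ 3.007 -0.479  0.421] [-0.43  0.26  2.14  0.7   0.4   0.15]
h.5 [ 0.547 -0.063  0.07 ] 0.0 0.496 [ 3.007 -0.479  0.421] [-0.37  0.53  2.1   1.28  0.24 -0.41]
h.7 [ 0.565 -0.086  0.07 ] 0.0 0.496 [ 3.007 -0.479  0.421] [-0.41  0.54  2.05  1.13  0.28 -0.28]
h.42 [ 0.54  -0.043  0.07 ] 0.0 0.496 [ 3.007 -0.479  0.421] [-0.33  0.52  2.13  1.38  0.22 -0.47]
h0 [ 0.525 -0.009  0.07 ] 0.0 0.496 [ 3.007 -0.479  0.421] [-0.26  0.51  2.18  1.62  0.18 -0.65]
h-.3 [0.525 0.03  0.07 ] 0.0 0.496 [ 3.007 -0.479  0.421] [-0.15  0.51  2.18  1.77  0.14 -0.71]
h-.6 [0.533 0.069 0.068] 2.4 0.514 [ 3.015 -0.499  0.424] [-0.05  0.53  2.17  2.06  0.12 -0.91]
up [0.49 0.05 0.15] 0.0 0.514 [ 3.015 -0.499  0.424] [-0.12  0.28  2.18  0.65  0.23  0.45]
ch [0.525 0.047 0.032] 0.0 0.514 [ 3.015 -0.499  0.424] [-0.12  0.62  2.22  2.53  0.24 -1.45]
drag [0.43  0.033 0.032] 0.0 0.514 [ 3.015 -0.499  0.424] [-0.21  0.67  2.47  2.77  0.52 -1.8 ]
drag2 [0.415 0.03  0.032] 0.0 0.514 [ 3.015 -0.499  0.424] [-0.24  0.7   2.52  2.79  0.59 -1.86]
lift [0.415 0.03  0.12 ] 0.0 0.514 [ 3.015 -0.499  0.424] [-0.24  0.31  2.4   1.78  0.2  -0.8 ]
tr1 [0.398 0.179 0.132] 8.4 0.549 [ 3.002 -0.532  0.43 ] [ 0.38  0.3   2.34  4.37  0.12 -2.84]
tr2 [0.389 0.318 0.121] 21.9 0.628 [ 3.053 -0.623  0.442] [ 0.75  0.42  2.24  4.37  0.28 -2.53]
tr [0.39 0.33 0.03] 0.0 0.628 [ 3.053 -0.623  0.442] [ 0.77  0.7   2.29  3.75  0.5  -1.84]
```

>>> {"method": "carry_out", "body": {
  "steps": [
    [-0.192, -0.07, 0.091, 0.125],
    [-0.192, -0.07, 0.091, 0.25],
    [-0.192, -0.07, 0.091, 0.375],
    [-0.192, -0.07, 0.091, 0.5],
    [-0.192, -0.07, 0.091, 0.62],
    [-0.192, -0.07, 0.091, 0.74],
    [-0.192, -0.07, 0.091, 0.86],
    [-0.192, -0.07, 0.091, 0.98]
  ]
}}

```text
clock: 27.68
tool_pos: [0.4754, -0.0222, 0.2504]
eef_rot: [2.745, 0.306, 2.329]
wrist_force: [-1.0, 0.6, 0.1]
opening: 0.73
```

>>> {"method": "carry_out", "body": {
  "steps": [
    [0, 0, 0, 0.12],
    [0, 0, 0, 0.245],
    [0, 0, 0, 0.37],
    [0, 0, 0, 0.495],
    [0, 0, 0, 0.62],
    [0, 0, 0, 0.74],
    [0, 0, 0, 0.86],
    [0, 0, 0, 0.98]
  ]
}}

```text
clock: 28.35
tool_pos: [0.4709, -0.0213, 0.25]
eef_rot: [2.665, -0.139, 1.444]
wrist_force: [0.1, 0.5, 0.3]
opening: 0.731
```

>>> {"method": "carry_out", "body": {
  "steps": [
    [0, 0, 0, 0.12],
    [0, 0, 0, 0.245],
    [0, 0, 0, 0.37],
    [0, 0, 0, 0.495],
    [0, 0, 0, 0.62],
    [0, 0, 0, 0.74],
    [0, 0, 0, 0.86],
    [0, 0, 0, 0.98]
  ]
}}

```text
clock: 29.02
tool_pos: [0.4709, -0.0213, 0.25]
eef_rot: [2.986, -0.472, 0.468]
wrist_force: [0.8, -0.1, -0.1]
opening: 0.73
```

```bash
python3 st.py; cat > plan.py <<'E'
from sim3 import *
SC=np.array([.636,.0075]);Y=.15
s=sense();q=s["q"];p,T=FK(q)
Tw=None
def setup(tw): 
    global Tw;Tw=T@R.from_rotvec([0,0,tw]).as_matrix()
def tcp(h,side,rho=.12,op=33,z=.081,dep=.013):
    e=np.array([-np.cos(h+Y),-np.sin(h+Y)]);P=np.array([*(SC+rho*e),z])
    yw=np.arctan2(-Tw[0,1],Tw[1,1]);sg=1
    if abs(yw)>1.57: yw-=np.pi*np.sign(yw);sg=-1
    al=h+Y-yw;off=11/np.cos(al)+16*abs(np.tan(al))
    return P+Tw[:,2]*dep+sg*Tw[:,1]*side*(op-off)/1e3
E
python3 - <<'E'
from plan import *
import plan
setup(.19);print(plan.Tw.round(3),"jaw yaw",np.arctan2(plan.Tw[0,1],-plan.Tw[1,1]))
for h,sd in((.495,0),(.75,-1),(.42,1),(0,1),(-.3,1),(-.6,1),(-.6,-1),(-.3,-1),(0,-1),(.42,-1)):
    t=tcp(h,sd);q1,f=IK(t,plan.Tw,q,.55);print(h,sd,t.round(4),"in T axes",((t-p)@T).round(4),"in Tw axes",((t-p)@plan.Tw).round(4),q1.round(2),np.linalg.norm(f).round(4))
E
```

```text
[-0.338  0.044  2.043  0.371  0.64   0.55 ] [ 0.4709 -0.0213  0.25  ] [ 2.986 -0.472  0.468] [ 0.8 -0.1 -0.1] 29.0167 0.7302742550229238
[[ 0.795  0.383  0.47 ]
 [ 0.402 -0.913  0.064]
 [ 0.454  0.138 -0.88 ]]
{'L': [165, 152, 142, 144], 'Rr': [163, 151, 175, 144], 'body': [178, 208, 190, 202]}
(16, 59, 0) [ 0.5062 -0.0688  0.2655]
(-16, 59, 0) [ 0.4808 -0.0817  0.2509]
[[ 0.853  0.226  0.47 ]
 [ 0.222 -0.973  0.064]
 [ 0.472  0.05  -0.88 ]] jaw yaw 0.22804969266023975
0.495 0 [ 0.5462 -0.0638  0.0696] in T axes [-0.0393  0.0426  0.1916] in Tw axes [-0.0306  0.0493  0.1916] [-0.38  0.53  2.1   1.28  0.25 -0.26] 0.0
0.75 -1 [ 0.5689 -0.0917  0.0699] in T axes [-0.0323  0.0769  0.2003] in Tw axes [-0.0172  0.0816  0.2003] [-0.42  0.54  2.03  1.09  0.29 -0.1 ] 0.0
0.42 1 [ 0.5376 -0.0412  0.0688] in T axes [-0.0375  0.0186  0.1897] in Tw axes [-0.0333  0.0253  0.1897] [-0.33  0.52  2.14  1.41  0.22 -0.35] 0.0
0 1 [0.5188 0.0106 0.0685] in T axes [-0.0317 -0.0359  0.1844] in Tw axes [-0.0379 -0.0293  0.1844] [-0.2   0.51  2.19  1.78  0.16 -0.62] 0.0
-0.3 1 [0.5201 0.0407 0.0688] in T axe
[... 151 characters left out ...]
0021 -0.0815  0.1939] in Tw axes [-0.0133 -0.0804  0.1939] [-0.06  0.53  2.17  2.07  0.12 -0.78] 0.01
-0.6 -1 [0.5354 0.0547 0.0699] in T axes [-1.000e-04 -6.970e-02  1.939e-01] in Tw axes [-0.0133 -0.0684  0.1939] [-0.09  0.52  2.16  1.76  0.12 -0.5 ] 0.0067
-0.3 -1 [0.5268 0.0119 0.0703] in T axes [-0.024  -0.0338  0.1867] in Tw axes [-0.03   -0.0287  0.1867] [-0.2   0.51  2.17  1.65  0.16 -0.48] 0.0
0 -1 [ 0.5281 -0.0298  0.0706] in T axes [-0.0395  0.0048  0.1844] in Tw axes [-0.0379  0.0121  0.1844] [-0.31  0.51  2.16  1.49  0.21 -0.42] 0.0
0.42 -1 [ 0.5446 -0.0716  0.0703] in T axes [-0.0434  0.0493  0.1897] in Tw axes [-0.0333  0.0566  0.1897] [-0.4   0.52  2.1   1.26  0.26 -0.26] 0.0
```

>>> {"method": "carry_out", "body": {
  "steps": [
    [-0.02, 0.02, 0.03, 0.1],
    [-0.039, 0.0426, 0.06, 0.19],
    [-0.039, 0.0426, 0.09, 0.19],
    [-0.039, 0.0426, 0.115, 0.19],
    [-0.039, 0.0426, 0.14, 0.19],
    [-0.039, 0.0426, 0.165, 0.19],
    [-0.039, 0.0426, 0.185, 0.19],
    [-0.039, 0.0426, 0.1916, 0.19]
  ]
}}

```text
clock: 29.68
tool_pos: [0.5472, -0.0638, 0.0672]
eef_rot: [3.083, -0.49, 0.261]
wrist_force: [-0.3, 0.8, 1.0]
opening: 0.732
```

>>> {"method": "carry_out", "body": {
  "steps": [
    [0.002, 0.004, 0.001, 0],
    [0.004, 0.008, 0.002, 0],
    [0.006, 0.012, 0.003, 0],
    [0.007, 0.016, 0.004, 0],
    [0.009, 0.02, 0.005, 0],
    [0.01, 0.024, 0.006, 0],
    [0.012, 0.028, 0.0075, 0],
    [0.0134, 0.0323, 0.0087, 0]
  ]
}}

```text
clock: 30.35
tool_pos: [0.57, -0.091, 0.0703]
eef_rot: [3.083, -0.492, 0.262]
wrist_force: [-2.4, 3.2, 0.9]
opening: 0.729
```

```bash
python3 st.py
```

```text
[-0.417  0.542  2.031  1.08   0.288 -0.1  ] [ 0.57   -0.091   0.0703] [ 3.083 -0.492  0.262] [-2.4  3.2  0.9] 30.35 0.7292185978634326
[[ 0.851  0.231  0.471]
 [ 0.228 -0.971  0.065]
 [ 0.472  0.052 -0.88 ]]
{'L': [135, 107, 15, 193], 'Rr': [79, 52, 95, 113], 'body': [75, 63, 19, 69]}
(16, 59, 0) [ 0.5973 -0.1447  0.0809]
(-16, 59, 0) [ 0.5701 -0.152   0.0658]
```

>>> {"method": "carry_out", "body": {
  "steps": [
    [-0.008, -0.028, -0.005, 0],
    [-0.016, -0.056, -0.0106, 0],
    [-0.019, -0.084, -0.014, 0],
    [-0.0207, -0.111, -0.0159, 0],
    [-0.017, -0.126, -0.015, 0],
    [-0.0128, -0.14, -0.0136, 0],
    [-0.0045, -0.151, -0.01, 0],
    [-0.0045, -0.151, -0.01, 0]
  ]
}}

```text
clock: 31.02
tool_pos: [0.5264, 0.0545, 0.0677]
eef_rot: [3.086, -0.498, 0.264]
wrist_force: [0.3, 0.0, 0.6]
opening: 0.729
```

```bash
python3 st.py; python3 - <<'E'
from h import *
f=grab_frame("top");save("t6.png",f,cv2.resize(f["image"][110:220,220:330],(440,440),interpolation=cv2.INTER_CUBIC))
E
```

```text
[-0.084  0.519  2.177  1.946  0.119 -0.684] [0.5264 0.0545 0.0677] [ 3.086 -0.498  0.264] [0.3 0.  0.6] 31.0167 0.7285451315162667
[[ 0.848  0.235  0.475]
 [ 0.229 -0.971  0.071]
 [ 0.477  0.049 -0.877]]
{'L': [65, 57, 166, 58], 'Rr': [74, 105, 245, 65], 'body': [80, 72, 122, 75]}
(16, 59, 0) [0.5538 0.0009 0.0782]
(-16, 59, 0) [ 0.5267 -0.0064  0.0629]
```

>>> {"method": "carry_out", "body": {
  "steps": [
    [0, 0.021, 0, 0],
    [-0.0083, 0.041, -0.0036, 0],
    [-0.013, 0.061, -0.005, 0],
    [-0.0162, 0.0815, -0.0059, 0],
    [-0.0145, 0.104, -0.0035, 0],
    [-0.0116, 0.126, -0.0006, 0],
    [-0.004, 0.139, 0.005, 0],
    [0.0045, 0.151, 0.01, 0]
  ]
}}

```text
clock: 31.73
tool_pos: [0.5663, -0.0931, 0.0669]
eef_rot: [3.089, -0.492, 0.26]
wrist_force: [-16.3, 2.0, -0.0]
opening: 0.728
```

```bash
python3 st.py
```

```text
[-0.429  0.548  2.038  1.115  0.293 -0.146] [ 0.5663 -0.0931  0.0669] [ 3.089 -0.492  0.26 ] [-16.3   2.   -0. ] 31.7333 0.7282807600486016
[[ 0.852  0.233  0.469]
 [ 0.227 -0.971  0.07 ]
 [ 0.472  0.046 -0.88 ]]
{'L': [138, 110, 14, 194], 'Rr': [83, 57, 93, 115], 'body': [80, 67, 16, 71]}
(16, 59, 0) [ 0.5936 -0.1467  0.0772]
(-16, 59, 0) [ 0.5664 -0.154   0.0621]
```

>>> {"method": "carry_out", "body": {
  "steps": [
    [-0.008, -0.028, -0.005, 0],
    [-0.016, -0.056, -0.0106, 0],
    [-0.019, -0.084, -0.014, 0],
    [-0.0207, -0.111, -0.0159, 0],
    [-0.017, -0.126, -0.015, 0],
    [-0.0128, -0.14, -0.0136, 0],
    [-0.006, -0.146, -0.011, 0],
    [-0.006, -0.146, -0.011, 0]
  ]
}}

```text
clock: 32.4
tool_pos: [0.5258, 0.0481, 0.0683]
eef_rot: [3.085, -0.497, 0.263]
wrist_force: [0.0, -0.6, -1.0]
opening: 0.73
```

>>> {"method": "carry_out", "body": {
  "steps": [
    [0.0015, 0.018, 0.001, 0],
    [-0.007, 0.036, -0.003, 0],
    [-0.0115, 0.056, -0.004, 0],
    [-0.0147, 0.0765, -0.005, 0],
    [-0.013, 0.099, -0.0025, 0],
    [-0.01, 0.121, 0, 0],
    [-0.0045, 0.13, 0.003, 0],
    [-0.001, 0.137, 0.007, 0]
  ]
}}

```text
clock: 33.07
tool_pos: [0.5571, -0.0866, 0.0673]
eef_rot: [3.088, -0.494, 0.26]
wrist_force: [-12.2, 5.6, 3.7]
opening: 0.734
```

>>> {"method": "carry_out", "body": {
  "steps": [
    [-0.001, -0.019, -0.001, 0],
    [-0.009, -0.047, -0.0066, 0],
    [-0.012, -0.075, -0.01, 0],
    [-0.0137, -0.102, -0.012, 0],
    [-0.01, -0.117, -0.011, 0],
    [-0.0058, -0.131, -0.0096, 0],
    [0.001, -0.137, -0.007, 0],
    [0.001, -0.137, -0.007, 0]
  ]
}}

```text
clock: 33.73
tool_pos: [0.5256, 0.0478, 0.0682]
eef_rot: [3.085, -0.497, 0.263]
wrist_force: [-0.7, -1.0, -0.9]
opening: 0.728
```

>>> {"method": "carry_out", "body": {
  "steps": [
    [0.0015, 0.018, 0.001, 0],
    [-0.007, 0.036, -0.003, 0],
    [-0.0115, 0.056, -0.004, 0],
    [-0.0147, 0.0765, -0.005, 0],
    [-0.013, 0.099, -0.0025, 0],
    [-0.01, 0.121, 0, 0],
    [-0.0045, 0.13, 0.003, 0],
    [-0.001, 0.137, 0.007, 0]
  ]
}}

```text
clock: 34.4
tool_pos: [0.5571, -0.0868, 0.0673]
eef_rot: [3.088, -0.494, 0.26]
wrist_force: [-13.9, 5.6, 3.2]
opening: 0.733
```

```bash
python3 st.py
```

```text
[-0.425  0.541  2.065  1.186  0.283 -0.216] [ 0.5571 -0.0868  0.0673] [ 3.088 -0.494  0.26 ] [-13.9   5.6   3.2] 34.4 0.7325453565391817
[[ 0.851  0.233  0.471]
 [ 0.227 -0.971  0.07 ]
 [ 0.474  0.047 -0.879]]
{'L': [137, 108, 21, 187], 'Rr': [85, 61, 101, 107], 'body': [85, 75, 16, 78]}
(16, 59, 0) [ 0.5844 -0.1405  0.0776]
(-16, 59, 0) [ 0.5572 -0.1477  0.0625]
```

>>> {"method": "carry_out", "body": {
  "steps": [
    [-0.001, -0.019, -0.001, 0],
    [-0.009, -0.047, -0.0066, 0],
    [-0.012, -0.075, -0.01, 0],
    [-0.0137, -0.102, -0.012, 0],
    [-0.01, -0.117, -0.011, 0],
    [-0.0058, -0.131, -0.0096, 0],
    [0.001, -0.137, -0.007, 0],
    [0.001, -0.137, -0.007, 0]
  ]
}}

```text
clock: 35.07
tool_pos: [0.5255, 0.0476, 0.0682]
eef_rot: [3.085, -0.497, 0.263]
wrist_force: [0.6, -0.4, 0.0]
opening: 0.732
```

>>> {"method": "carry_out", "body": {
  "steps": [
    [0.0015, 0.018, 0.001, 0],
    [-0.007, 0.036, -0.003, 0],
    [-0.0115, 0.056, -0.004, 0],
    [-0.0147, 0.0765, -0.005, 0],
    [-0.013, 0.099, -0.0025, 0],
    [-0.01, 0.121, 0, 0],
    [-0.0045, 0.13, 0.003, 0],
    [-0.001, 0.137, 0.007, 0]
  ]
}}

```text
clock: 35.73
tool_pos: [0.557, -0.0869, 0.0673]
eef_rot: [3.088, -0.494, 0.26]
wrist_force: [-13.2, 6.2, 3.9]
opening: 0.731
```

>>> {"method": "carry_out", "body": {
  "steps": [
    [-0.001, -0.019, -0.001, 0],
    [-0.009, -0.047, -0.0066, 0],
    [-0.012, -0.075, -0.01, 0],
    [-0.0137, -0.102, -0.012, 0],
    [-0.01, -0.117, -0.011, 0],
    [-0.0058, -0.131, -0.0096, 0],
    [0.001, -0.137, -0.007, 0],
    [0.001, -0.137, -0.007, 0]
  ]
}}

```text
clock: 36.4
tool_pos: [0.5256, 0.0475, 0.0682]
eef_rot: [3.085, -0.497, 0.263]
wrist_force: [-0.5, -0.2, -0.5]
opening: 0.73
```

>>> {"method": "carry_out", "body": {
  "steps": [
    [0.0015, 0.018, 0.001, 0],
    [-0.007, 0.036, -0.003, 0],
    [-0.0115, 0.056, -0.004, 0],
    [-0.0147, 0.0765, -0.005, 0],
    [-0.013, 0.099, -0.0025, 0],
    [-0.01, 0.121, 0, 0],
    [-0.0045, 0.13, 0.003, 0],
    [-0.001, 0.137, 0.007, 0]
  ]
}}

```text
clock: 37.07
tool_pos: [0.557, -0.087, 0.0673]
eef_rot: [3.088, -0.494, 0.26]
wrist_force: [-12.8, 5.2, 3.4]
opening: 0.728
```

>>> {"method": "carry_out", "body": {
  "steps": [
    [0, -0.01, 0, 0],
    [0, -0.012, -0.02, 0],
    [0, -0.012, -0.05, 0],
    [0, -0.012, -0.08, 0],
    [0, -0.012, -0.11, 0],
    [0, -0.012, -0.14, 0],
    [0, -0.012, -0.17, 0],
    [0, -0.012, -0.17, 0]
  ]
}}

```text
clock: 37.73
tool_pos: [0.4745, -0.0874, 0.2205]
eef_rot: [3.082, -0.499, 0.263]
wrist_force: [1.1, 0.2, -0.1]
opening: 0.733
```

```bash
python3 st.py; python3 - <<'E'
from h import *
s=sense();f=grab_frame("wrist");np.save("f7.npy",f,allow_pickle=True);np.save("s7.npy",s,allow_pickle=True)
t=grab_frame("scene");np.save("f7s.npy",t,allow_pickle=True)
k=cv2.resize(f["image"],(440,330));a=cv2.resize(t["image"][190:290,230:350],(360,300),interpolation=cv2.INTER_CUBIC)
o=np.zeros((330,800,3),np.uint8);o[:,:440]=k;o[:300,440:]=a;o=np.clip(255*(o/255.)**.6,0,255).astype(np.uint8);save("v7.png",None,o)
E
```

```text
[-0.531  0.127  2.063  0.543  0.616  0.397] [ 0.4745 -0.0874  0.2205] [ 3.082 -0.499  0.263] [ 1.1  0.2 -0.1] 37.7333 0.7332901908392613
[[ 0.848  0.232  0.477]
 [ 0.228 -0.971  0.066]
 [ 0.479  0.053 -0.876]]
{'L': [210, 159, 110, 175], 'Rr': [177, 137, 113, 138], 'body': [188, 191, 162, 185]}
(16, 59, 0) [ 0.5018 -0.141   0.2313]
(-16, 59, 0) [ 0.4747 -0.1483  0.2159]
```

View pics/v7.png

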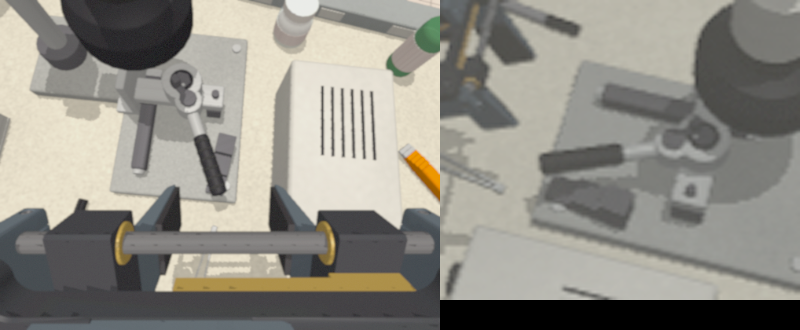

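```bash
python3 - <<'E'
from geo import *
L=lambda n:np.load(n,allow_pickle=True).item()
c7=cam(L("f7.npy"),L("s7.npy"));c5=cam(L("f5.npy"),L("s5.npy"));cs=cam(L("f7s.npy"))
k7=(181*1.273,80*1.273)
for nm,c,k in(("f5 tight",c5,(180+348/2,350/2)),("f7 now",c7,k7)):
    for z in(.085,.09,.095,.1,.105): print(nm,z,onz(c,k,z)[:2].round(4))
for z in(.083,.087,.09):
    for e in((203,137),(218,190)):
        p=onz(c7,(e[0]*1.273,e[1]*1.273),z);d=p[:2]-SC;print(z,np.hypot(*d).round(4),"h",(np.arctan2(-d[1],-d[0])-Y).round(3))
# vertical shift of head patch in scene, by template of the screw nut + head
a=cv2.cvtColor(cv2.imread("pics/scene0.png"),cv2.COLOR_BGR2GRAY).astype(np.float32);b=cv2.cvtColor(L("f7s.npy")["image"],cv2.COLOR_RGB2GRAY).astype(np.float32)
def sh(x,y,w,h,n):
    w_=cv2.createHanningWindow((w,h),cv2.CV_32F);print(n,cv2.phaseCorrelate(a[y:y+h,x:x+w],b[y:y+h,x:x+w],w_))
sh(305,245,18,20,"strap nut end");sh(305,226,22,20,"head");sh(325,290,60,30,"lightbox");sh(280,215,30,14,"chisel");sh(345,240,30,30,"plate")
p0,p1=proj(cs,[[.636,.0075,.095],[.636,.0075,.1]]);print("px per 5mm",p1-p0)
E
```

```text
f5 tight 0.085 [0.6424 0.0093]
f5 tight 0.09 [0.638  0.0072]
f5 tight 0.095 [0.6335 0.005 ]
f5 tight 0.1 [0.6291 0.0029]
f5 tight 0.105 [0.6246 0.0007]
f7 now 0.085 [0.6415 0.0091]
f7 now 0.09 [0.6387 0.0077]
f7 now 0.095 [0.6359 0.0063]
f7 now 0.1 [0.6331 0.0049]
f7 now 0.105 [0.6303 0.0035]
0.083 0.0853 h 0.476
0.083 0.1612 h 0.423
0.087 0.0866 h 0.472
0.087 0.1616 h 0.422
0.09 0.0876 h 0.469
0.09 0.1619 h 0.421
strap nut end ((0.14310071259219903, -0.6640305479095083), 1.149302848180135)
head ((-0.8174808929661452, -0.8634273484590729), 0.9871752887964249)
lightbox ((-0.051905316180704375, -0.004343570785584561), 0.9396372474564446)
chisel ((0.05487189295369177, 0.4822079739694729), 1.036018690003289)
plate ((0.1865607871396051, -0.032068274972411714), 1.0089674875471326)
px per 5mm [ 0.11347773 -0.81037709]
```

>>> {"method": "carry_out", "body": {
  "steps": [
    [0, 0, 0.02, 0],
    [0, 0, 0.05, 0],
    [0, 0, 0.08, 0],
    [0, 0, 0.11, 0],
    [0, 0, 0.135, 0],
    [0, 0, 0.155, 0],
    [0, 0, 0.17, 0],
    [0, 0, 0.17, 0]
  ],
  "gripper": 0.4
}}

```text
clock: 38.5
tool_pos: [0.5552, -0.0732, 0.0632]
eef_rot: [3.09, -0.491, 0.261]
wrist_force: [-2.2, 3.9, -4.5]
opening: 0.597
```

>>> {"method": "carry_out", "body": {
  "steps": [
    [-0.004, -0.02, -0.003, 0],
    [-0.009, -0.035, -0.0066, 0],
    [-0.012, -0.063, -0.01, 0],
    [-0.0137, -0.09, -0.012, 0],
    [-0.01, -0.105, -0.011, 0],
    [-0.0058, -0.119, -0.0096, 0],
    [0.001, -0.125, -0.007, 0],
    [0.001, -0.125, -0.007, 0]
  ]
}}

```text
clock: 39.17
tool_pos: [0.5252, 0.0485, 0.0682]
eef_rot: [3.086, -0.497, 0.263]
wrist_force: [0.9, -0.7, 0.6]
opening: 0.601
```

>>> {"method": "carry_out", "body": {
  "steps": [
    [0.0015, 0.018, 0.001, 0],
    [-0.007, 0.036, -0.003, 0],
    [-0.0115, 0.056, -0.004, 0],
    [-0.0147, 0.0765, -0.005, 0],
    [-0.013, 0.099, -0.0025, 0],
    [-0.01, 0.121, 0, 0],
    [-0.003, 0.135, 0.005, 0],
    [0.005, 0.146, 0.01, 0]
  ]
}}

```text
clock: 39.83
tool_pos: [0.5649, -0.0937, 0.0674]
eef_rot: [3.089, -0.492, 0.26]
wrist_force: [-14.5, 2.8, -0.2]
opening: 0.601
```

```bash
python3 st.py
```

```text
[-0.432  0.546  2.041  1.118  0.294 -0.152] [ 0.5649 -0.0937  0.0674] [ 3.089 -0.492  0.26 ] [-14.5   2.8  -0.2] 39.8333 0.6008650184923415
[[ 0.852  0.233  0.469]
 [ 0.227 -0.971  0.07 ]
 [ 0.472  0.047 -0.88 ]]
{'L': [135, 106, 19, 189], 'Rr': [88, 60, 87, 121], 'body': [81, 69, 16, 72]}
(16, 59, 0) [ 0.5923 -0.1473  0.0777]
(-16, 59, 0) [ 0.565  -0.1546  0.0626]
```

>>> {"method": "carry_out", "body": {
  "steps": [
    [-0.008, -0.028, -0.005, 0],
    [-0.016, -0.056, -0.0106, 0],
    [-0.019, -0.084, -0.014, 0],
    [-0.02, -0.111, -0.0155, 0],
    [-0.017, -0.126, -0.0145, 0],
    [-0.012, -0.14, -0.013, 0],
    [-0.005, -0.146, -0.01, 0],
    [-0.005, -0.146, -0.01, 0]
  ]
}}

```text
clock: 40.5
tool_pos: [0.5253, 0.048, 0.0682]
eef_rot: [3.086, -0.497, 0.263]
wrist_force: [-0.5, 0.1, 0.4]
opening: 0.595
```

>>> {"method": "carry_out", "body": {
  "steps": [
    [0.0015, 0.018, 0.001, 0],
    [-0.007, 0.036, -0.003, 0],
    [-0.0115, 0.056, -0.004, 0],
    [-0.0147, 0.0765, -0.005, 0],
    [-0.013, 0.099, -0.0025, 0],
    [-0.01, 0.121, 0, 0],
    [-0.003, 0.135, 0.005, 0],
    [0.005, 0.146, 0.01, 0]
  ]
}}

```text
clock: 41.17
tool_pos: [0.5649, -0.094, 0.0675]
eef_rot: [3.089, -0.492, 0.26]
wrist_force: [-15.6, 2.6, 0.2]
opening: 0.599
```

>>> {"method": "carry_out", "body": {
  "steps": [
    [0, -0.008, 0, 0],
    [0, -0.01, -0.03, 0],
    [0, -0.01, -0.06, 0],
    [0, -0.01, -0.09, 0],
    [0, -0.01, -0.12, 0],
    [0, -0.01, -0.15, 0],
    [0, -0.01, -0.17, 0],
    [0, -0.01, -0.17, 0]
  ]
}}

```text
clock: 41.83
tool_pos: [0.4839, -0.0962, 0.2204]
eef_rot: [3.082, -0.499, 0.262]
wrist_force: [1.7, -0.5, -0.4]
opening: 0.599
```

```bash
cat > chk.py <<'E'
from geo import *
L=lambda n:np.load(n,allow_pickle=True).item()
t=grab_frame("scene");a=cv2.cvtColor(cv2.imread("pics/scene0.png"),cv2.COLOR_BGR2GRAY).astype(np.float32);b=cv2.cvtColor(t["image"],cv2.COLOR_RGB2GRAY).astype(np.float32)
def sh(x,y,w,h,n):
    w_=cv2.createHanningWindow((w,h),cv2.CV_32F);print(n,np.round(cv2.phaseCorrelate(a[y:y+h,x:x+w],b[y:y+h,x:x+w],w_)[0],2))
sh(305,245,18,20,"strap nut end");sh(303,243,22,24,"nut2");sh(305,226,22,20,"head");sh(325,290,60,30,"lightbox");sh(280,215,30,14,"chisel")
E
python3 chk.py; python3 st.py
cat > pc.py <<'E'
from plan import *
import plan
def show(tw,pts):
    setup(tw);W=plan.Tw;print("jaw yaw",np.arctan2(W[0,1],-W[1,1]).round(3),"tilt az",np.arctan2(W[1,2],W[0,2]).round(3),"Tw",W.round(3).tolist())
    qq=q
    for n,g in pts:
        qq,f=IK(np.array(g),W,qq,.55);print(n,"T axes",((np.array(g)-p)@T).round(4),"Tw axes",((np.array(g)-p)@W).round(4),qq.round(2),np.linalg.norm(f).round(4))
E
python3 - <<'E'
from pc import *
show(.078,[("above",[.50,.048,.12]),("grasp",[.545,.052,.034]),("drag",[.445,.0365,.036]),("drag2",[.41,.031,.04]),("lift",[.40,.03,.09]),("a",[.37,.1,.095]),("b",[.36,.2,.095]),("c",[.36,.33,.095]),("d",[.36,.33,.03])])
E
```

```text
strap nut end [ 0.05 -1.08]
nut2 [ 0.08 -1.  ]
head [-0.34 -0.64]
lightbox [0.03 0.04]
chisel [-0.01  0.49]
[-0.538  0.148  2.04   0.544  0.622  0.392] [ 0.4844 -0.096   0.219 ] [ 3.083 -0.498  0.262] [-0.  -0.5 -0.5] 41.8833 0.6037664880290223
[[ 0.848  0.231  0.476]
 [ 0.227 -0.971  0.067]
 [ 0.478  0.052 -0.877]]
{'L': [207, 155, 108, 179], 'Rr': [175, 131, 105, 129], 'body': [182, 187, 161, 181]}
(16, 59, 0) [ 0.5117 -0.1497  0.2297]
(-16, 59, 0) [ 0.4845 -0.157   0.2144]
jaw yaw 0.165 tilt az 0.14 Tw [[0.864, 0.165, 0.476], [0.151, -0.986, 0.067], [0.48, 0.014, -0.877]]
above T axes [-0.0015 -0.1415  0.104 ] Tw axes [-0.0125 -0.1409  0.104 ] [-0.11  0.36  2.19  0.87  0.15  0.46] 0.0
grasp T axes [-0.0035 -0.1394  0.2011] Tw axes [-0.0144 -0.1387  0.2011] [-0.08  0.61  2.16  2.42  0.16 -1.08] 0.0
drag T axes [-0.0909 -0.1473  0.1507] Tw axes [-0.1021 -0.1398  0.1507] [-0.17  0.63  2.42  2.77  0.41 -1.53] 0.0
drag2 T axes [-0.12   -0.1499  0.1302] Tw axes [-0.1313 -0.1401  0.1302] [-0.22  0.65  2.52  2.8   0.53 -1.62] 0.0
lift T axes [-0.1048 -0.1487  0.0815] Tw axes [-0.116  -0.14    0.0815] [-0.23  0.42  2.47  2.47  0.29 -1.28] 0.0
a T axes [-0.1119 -0.2234  0.0675] Tw axes [-0.129  -0.214   0.0675] [ 0.08  0.4   2.51  3.04  0.27 -1.55] 0.0
b T axes [-0.0977 -0.3228  0.0694] Tw axes [-0.1225 -0.3142  0.0694] [ 0.51  0.4   2.39  4.1   0.22 -2.22] 0.0
c T axes [-0.0681 -0.4491  0.0781] Tw axes [-0.1029 -0.4424  0.0781] [ 0.8   0.52  2.26  4.37  0.3  -2.23] 0.0429
d T axes [-0.0992 -0.4525  0.1351] Tw axes [-0.1341 -0.4434  0.1351] [ 0.84  0.64  2.22  4.37  0.33 -2.18] 0.0063
```

```bash
python3 - <<'E'
from pc import *
import pc
show(.085,[("above",[.52,.048,.13]),("grasp",[.574,.0562,.031]),("drag",[.45,.037,.032]),("lift",[.44,.036,.075]),("a",[.42,.1,.078]),("a2",[.40,.16,.078]),("b",[.395,.22,.078]),("c",[.395,.30,.078]),("d",[.395,.30,.016])])
print("x .38")
show(.085,[("grasp",[.574,.0562,.031]),("drag",[.45,.037,.032]),("lift",[.42,.036,.065]),("a",[.40,.16,.065]),("b",[.38,.22,.065]),("c",[.375,.29,.065]),("d",[.375,.29,.016])])
E
```

```text
jaw yaw 0.159 tilt az 0.14 Tw [[0.865, 0.158, 0.476], [0.144, -0.987, 0.067], [0.481, 0.011, -0.877]]
above T axes [ 0.0202 -0.1363  0.1047] Tw axes [ 0.0086 -0.1376  0.1047] [-0.1   0.36  2.13  0.61  0.2   0.73] 0.0
grasp T axes [ 0.0206 -0.1369  0.2178] Tw axes [ 0.0089 -0.1382  0.2178] [-0.07  0.63  2.09  2.17  0.12 -0.8 ] 0.0003
drag T axes [-0.0885 -0.1469  0.1566] Tw axes [-0.1006 -0.1388  0.1566] [-0.17  0.64  2.41  2.77  0.41 -1.52] 0.0
lift T axes [-0.0766 -0.146   0.1141] Tw axes [-0.0888 -0.139   0.1141] [-0.18  0.48  2.39  2.51  0.25 -1.25] 0.0
a T axes [-0.0776 -0.2127  0.1062] Tw axes [-0.0954 -0.2053  0.1062] [ 0.07  0.47  2.41  2.99  0.24 -1.51] 0.0
a2 T axes [-0.081  -0.2756  0.1007] Tw axes [-0.1041 -0.2677  0.1007] [ 0.31  0.47  2.39  3.5   0.23 -1.8 ] 0.0
b T axes [-0.0716 -0.335   0.1023] Tw axes [-0.0997 -0.3277  0.1023] [ 0.51  0.47  2.31  4.14  0.21 -2.25] 0.0
c T axes [-0.0534 -0.4127  0.1077] Tw axes [-0.0882 -0.4067  0.1077] [ 0.69  0.53  2.23  4.37  0.26 -2.32] 0.023
d T axes [-0.083  -0.4159  0.1621] Tw axes [-0.118  -0.4074  0.1621] [ 0.72  0.66  2.22  4
[... 221 characters left out ...]
 2.17  0.12 -0.8 ] 0.0003
drag T axes [-0.0885 -0.1469  0.1566] Tw axes [-0.1006 -0.1388  0.1566] [-0.17  0.64  2.41  2.77  0.41 -1.52] 0.0
lift T axes [-0.0984 -0.1512  0.1133] Tw axes [-0.1109 -0.1423  0.1133] [-0.19  0.53  2.45  2.68  0.35 -1.44] 0.0
a T axes [-0.0872 -0.2762  0.1121] Tw axes [-0.1103 -0.2678  0.1121] [ 0.31  0.52  2.41  3.42  0.29 -1.72] 0.0
b T axes [-0.0905 -0.3392  0.1066] Tw axes [-0.119  -0.3303  0.1066] [ 0.54  0.51  2.36  3.91  0.27 -1.99] 0.0
c T axes [-0.0788 -0.4083  0.1089] Tw axes [-0.1132 -0.4002  0.1089] [ 0.72  0.54  2.26  4.37  0.28 -2.29] 0.0092
d T axes [-0.1022 -0.4108  0.1519] Tw axes [-0.1368 -0.4007  0.1519] [ 0.73  0.67  2.27  4.04  0.35 -1.93] 0.0
```

>>> {"method": "carry_out", "body": {
  "steps": [
    [0.003, -0.017, 0.013, 0.04],
    [0.006, -0.035, 0.026, 0.085],
    [0.01, -0.07, 0.04, 0.085],
    [0.015, -0.1, 0.055, 0.085],
    [0.02, -0.136, 0.07, 0.085],
    [0.02, -0.136, 0.09, 0.085],
    [0.02, -0.136, 0.105, 0.085],
    [0.02, -0.136, 0.12, 0.085]
  ]
}}

```text
clock: 42.55
tool_pos: [0.5266, 0.0508, 0.1128]
eef_rot: [3.131, -0.496, 0.167]
wrist_force: [0.4, 0.2, 0.5]
opening: 0.597
```

>>> {"method": "carry_out", "body": {
  "steps": [
    [0, 0, 0.015, 0],
    [0, 0, 0.03, 0],
    [0, 0, 0.045, 0],
    [0, 0, 0.06, 0],
    [0, 0, 0.07, 0],
    [0, 0, 0.075, 0],
    [0, 0, 0.075, 0],
    [0, 0, 0.075, 0]
  ]
}}

```text
clock: 43.22
tool_pos: [0.561, 0.0534, 0.0453]
eef_rot: [3.136, -0.499, 0.164]
wrist_force: [-1.1, -0.3, -0.7]
opening: 0.602
```

```bash
python3 st.py; python3 - <<'E'
from pc import *
show(0,[("g",[.574,.056,.031])])
E
```

```text
[-0.081  0.589  2.107  1.933  0.118 -0.58 ] [0.561  0.0534 0.0453] [ 3.136 -0.499  0.164] [-1.1 -0.3 -0.7] 43.2167 0.6018746956809842
[[ 0.866  0.161  0.473]
 [ 0.143 -0.987  0.072]
 [ 0.478  0.005 -0.878]]
{'L': [55, 27, 166, 45], 'Rr': [56, 72, 235, 29], 'body': [47, 43, 118, 46]}
(16, 59, 0) [ 0.5844 -0.0026  0.0533]
(-16, 59, 0) [ 0.5566 -0.0072  0.038 ]
jaw yaw 0.161 tilt az 0.152 Tw [[0.866, 0.16, 0.473], [0.143, -0.987, 0.072], [0.478, 0.005, -0.878]]
g T axes [ 0.0046 -0.0006  0.019 ] Tw axes [ 0.0046 -0.0006  0.019 ] [-0.07  0.63  2.08  2.07  0.12 -0.71] 0.0
```

>>> {"method": "carry_out", "body": {
  "steps": [
    [0.002, 0, 0.006, 0],
    [0.004, 0, 0.012, 0],
    [0.005, 0, 0.016, 0],
    [0.005, 0, 0.019, 0],
    [0.005, 0, 0.019, 0],
    [0.005, 0, 0.019, 0],
    [0.005, 0, 0.019, 0],
    [0.005, 0, 0.019, 0]
  ]
}}

```text
clock: 43.88
tool_pos: [0.5749, 0.0564, 0.0337]
eef_rot: [3.136, -0.502, 0.165]
wrist_force: [-0.2, 0.7, 0.4]
opening: 0.598
```

>>> {"method": "carry_out", "body": {
  "steps": [
    [0, 0, 0, 0],
    [0, 0, 0, 0],
    [0, 0, 0, 0],
    [0, 0, 0, 0],
    [0, 0, 0, 0],
    [0, 0, 0, 0],
    [0, 0, 0, 0],
    [0, 0, 0, 0]
  ],
  "gripper": 1.0
}}

```text
clock: 44.55
tool_pos: [0.5752, 0.0567, 0.0337]
eef_rot: [3.136, -0.503, 0.165]
wrist_force: [-0.7, 1.4, 1.9]
opening: 0.238
```

```bash
python3 st.py; python3 - <<'E'
from pc import *
show(0,[("drag1",[.50,.0446,.032]),("drag",[.45,.0368,.033]),("lift",[.42,.036,.062]),("a",[.40,.16,.062]),("b",[.385,.22,.06]),("c",[.385,.29,.056]),("d",[.385,.29,.017])])
E
```

```text
[-0.072  0.624  2.082  2.049  0.122 -0.69 ] [0.5752 0.0567 0.0337] [ 3.136 -0.503  0.165] [-0.7  1.4  1.9] 44.55 0.23816536610716726
[[ 0.864  0.162  0.476]
 [ 0.144 -0.987  0.074]
 [ 0.482  0.005 -0.876]]
{'L': [48, 23, 184, 27], 'Rr': [49, 51, 219, 14], 'body': [33, 29, 119, 32]}
(16, 59, 0) [0.5986 0.0007 0.0417]
(-16, 59, 0) [ 0.5709 -0.0039  0.0263]
jaw yaw 0.163 tilt az 0.154 Tw [[0.864, 0.162, 0.476], [0.144, -0.987, 0.074], [0.482, 0.005, -0.876]]
drag1 T axes [-0.0677 -0.0003 -0.0352] Tw axes [-0.0677 -0.0003 -0.0352] [-0.12  0.62  2.27  2.62  0.27 -1.32] 0.0
drag T axes [-0.1116 -0.0007 -0.0604] Tw axes [-0.1116 -0.0007 -0.0604] [-0.17  0.64  2.41  2.74  0.41 -1.5 ] 0.0
lift T axes [-0.1236 -0.0046 -0.1002] Tw axes [-0.1236 -0.0046 -0.1002] [-0.2   0.54  2.46  2.67  0.37 -1.45] 0.0
a T axes [-0.123  -0.1302 -0.1005] Tw axes [-0.123  -0.1302 -0.1005] [ 0.3   0.53  2.42  3.37  0.31 -1.67] 0.0
b T axes [-0.1283 -0.1919 -0.1015] Tw axes [-0.1283 -0.1919 -0.1015] [ 0.52  0.53  2.36  3.82  0.28 -1.91] 0.0
c T axes [-0.1202 -0.261  -0.0928] Tw axes [-0.1202 -0.261  -0.0928] [ 0.7   0.55  2.24  4.37  0.27 -2.31] 0.0027
d T axes [-0.139  -0.2612 -0.0586] Tw axes [-0.139  -0.2612 -0.0586] [ 0.71  0.66  2.26  4.02  0.33 -1.94] 0.0
```

>>> {"method": "carry_out", "body": {
  "steps": [
    [-0.008, 0, -0.005, 0],
    [-0.022, 0, -0.0125, 0],
    [-0.037, 0, -0.021, 0],
    [-0.052, 0, -0.0295, 0],
    [-0.0665, 0, -0.0375, 0],
    [-0.081, 0, -0.0455, 0],
    [-0.096, -0.0005, -0.054, 0],
    [-0.11, -0.0007, -0.062, 0]
  ]
}}

```text
clock: 45.22
tool_pos: [0.4494, 0.0366, 0.0349]
eef_rot: [3.136, -0.502, 0.166]
wrist_force: [0.4, -0.2, -4.3]
opening: 0.241
```

```bash
python3 st.py; python3 - <<'E'
from pc import *
show(0,[("lift",[.42,.036,.066]),("a",[.40,.16,.066]),("b",[.385,.22,.064]),("c",[.385,.29,.06]),("d",[.385,.29,.0188])])
E
```

```text
[-0.175  0.63   2.404  2.733  0.401 -1.493] [0.4494 0.0366 0.0349] [ 3.136 -0.502  0.166] [ 0.4 -0.2 -4.3] 45.2167 0.2407240590745587
[[ 0.865  0.162  0.475]
 [ 0.144 -0.987  0.073]
 [ 0.481  0.005 -0.877]]
{'L': [141, 141, 183, 141], 'Rr': [142, 152, 218, 141], 'body': [160, 156, 118, 159]}
(16, 59, 0) [ 0.4728 -0.0193  0.0429]
(-16, 59, 0) [ 0.4451 -0.0239  0.0275]
jaw yaw 0.163 tilt az 0.153 Tw [[0.865, 0.162, 0.475], [0.144, -0.987, 0.073], [0.481, 0.005, -0.877]]
lift T axes [-0.0107 -0.004  -0.0412] Tw axes [-0.0107 -0.004  -0.0412] [-0.2   0.52  2.45  2.64  0.35 -1.41] 0.0
a T axes [-0.0101 -0.1296 -0.0416] Tw axes [-0.0101 -0.1296 -0.0416] [ 0.3   0.52  2.41  3.39  0.29 -1.69] 0.0
b T axes [-0.0154 -0.1913 -0.0426] Tw axes [-0.0154 -0.1913 -0.0426] [ 0.52  0.52  2.35  3.86  0.27 -1.96] 0.0
c T axes [-0.0072 -0.2604 -0.034 ] Tw axes [-0.0072 -0.2604 -0.034 ] [ 0.7   0.55  2.24  4.37  0.27 -2.31] 0.0054
d T axes [-0.027  -0.2606  0.0021] Tw axes [-0.027  -0.2606  0.0021] [ 0.71  0.66  2.26  4.04  0.33 -1.96] 0.0
```

>>> {"method": "carry_out", "body": {
  "steps": [
    [-0.004, -0.001, -0.016, 0],
    [-0.008, -0.003, -0.032, 0],
    [-0.0107, -0.004, -0.0412, 0],
    [-0.0105, -0.036, -0.0412, 0],
    [-0.0103, -0.068, -0.0414, 0],
    [-0.0101, -0.1, -0.0415, 0],
    [-0.0101, -0.13, -0.0416, 0],
    [-0.012, -0.155, -0.042, 0]
  ]
}}

```text
clock: 45.88
tool_pos: [0.3995, 0.1704, 0.0655]
eef_rot: [3.134, -0.503, 0.166]
wrist_force: [1.8, -1.5, -4.9]
opening: 0.236
```

>>> {"method": "carry_out", "body": {
  "steps": [
    [-0.001, -0.015, 0, 0],
    [-0.002, -0.03, 0, 0],
    [-0.002, -0.045, 0.001, 0],
    [-0.002, -0.06, 0.003, 0],
    [-0.001, -0.075, 0.005, 0],
    [0, -0.09, 0.008, 0],
    [0.001, -0.1, 0.011, 0],
    [0.002, -0.105, 0.013, 0]
  ]
}}

```text
clock: 46.55
tool_pos: [0.3908, 0.2752, 0.0542]
eef_rot: [3.134, -0.504, 0.167]
wrist_force: [-0.0, -0.9, -5.1]
opening: 0.236
```

```bash
python3 st.py; python3 - <<'E'
from pc import *
show(0,[("d",[.385,.29,.0188])])
E
```

```text
[ 0.664  0.552  2.252  4.288  0.263 -2.26 ] [0.3908 0.2752 0.0542] [ 3.134 -0.504  0.167] [-0.  -0.9 -5.1] 46.55 0.23556444030548432
[[ 0.863  0.163  0.477]
 [ 0.146 -0.987  0.073]
 [ 0.483  0.007 -0.876]]
{'L': [252, 307, 428, 191], 'Rr': [277, 337, 463, 226], 'body': [227, 268, 363, 181]}
(16, 59, 0) [0.4142 0.2193 0.0623]
(-16, 59, 0) [0.3866 0.2147 0.0469]
jaw yaw 0.163 tilt az 0.151 Tw [[0.863, 0.163, 0.477], [0.146, -0.987, 0.073], [0.483, 0.007, -0.876]]
d T axes [-0.0201 -0.0157  0.0293] Tw axes [-0.0201 -0.0157  0.0293] [ 0.71  0.66  2.26  4.04  0.33 -1.96] 0.0
```

```bash
python3 - <<'E'
from pc import *
show(0,[("c1",[.385,.312,.052]),("m",[.385,.312,.035]),("d",[.385,.312,.0188]),("up",[.375,.312,.06]),("e",[.375,.318,.0188])])
E
```

```text
jaw yaw 0.163 tilt az 0.151 Tw [[0.863, 0.163, 0.477], [0.146, -0.987, 0.073], [0.483, 0.007, -0.876]]
c1 T axes [-0.0009 -0.0372  0.0019] Tw axes [-0.0009 -0.0372  0.0019] [ 0.75  0.58  2.22  4.37  0.29 -2.27] 0.01
m T axes [-0.0091 -0.0373  0.0168] Tw axes [-0.0091 -0.0373  0.0168] [ 0.76  0.61  2.21  4.37  0.3  -2.26] 0.0006
d T axes [-0.0169 -0.0374  0.0309] Tw axes [-0.0169 -0.0374  0.0309] [ 0.76  0.66  2.21  4.22  0.32 -2.1 ] 0.0
up T axes [-0.0056 -0.0388 -0.0099] Tw axes [-0.0056 -0.0388 -0.0099] [ 0.76  0.56  2.24  4.37  0.29 -2.25] 0.0136
e T axes [-0.0247 -0.045   0.0266] Tw axes [-0.0247 -0.045   0.0266] [ 0.79  0.66  2.22  4.26  0.33 -2.1 ] 0.0
```

>>> {"method": "carry_out", "body": {
  "steps": [
    [-0.0024, -0.0054, 0, 0],
    [-0.0045, -0.0108, 0, 0],
    [-0.0063, -0.0188, 0.0055, 0],
    [-0.0088, -0.0277, 0.0132, 0],
    [-0.0116, -0.0347, 0.0207, 0],
    [-0.0141, -0.0375, 0.0262, 0],
    [-0.0165, -0.0374, 0.0302, 0],
    [-0.0165, -0.0374, 0.0302, 0]
  ]
}}

```text
clock: 47.22
tool_pos: [0.3848, 0.3105, 0.0186]
eef_rot: [3.132, -0.503, 0.167]
wrist_force: [-0.6, -0.1, -5.0]
opening: 0.239
```

```bash
python3 st.py; python3 - <<'E'
from h import *
f=grab_frame("top");c=cam(f);m=masks_of("top","chisel")
for k in m[:4]:
    ys,xs=np.nonzero(k["mask"]);r=cv2.minAreaRect(np.c_[xs,ys].astype(np.float32));print(k["score"],r,onz(c,r[0],.015))
print([(b["rect"],b["score"]) for b in boxes_of("top","tray")[:1]])
E
```

```text
[ 0.755  0.656  2.214  4.221  0.317 -2.099] [0.3848 0.3105 0.0186] [ 3.132 -0.503  0.167] [-0.6 -0.1 -5. ] 47.2167 0.2392748063267395
[[ 0.864  0.162  0.477]
 [ 0.146 -0.987  0.071]
 [ 0.482  0.008 -0.876]]
{'L': [278, 338, 464, 227], 'Rr': [305, 368, 499, 262], 'body': [248, 296, 399, 182]}
(16, 59, 0) [0.4082 0.2546 0.0268]
(-16, 59, 0) [0.3806 0.25   0.0114]
0.74 ((191.41998291015625, 218.43997192382812), (31.254119873046875, 7.49533224105835), 81.8698959350586) [0.43886344 0.31860179 0.015     ]
0.56 ((414.5675964355469, 167.03533935546875), (52.1519775390625, 8.258145332336426), 38.92754364013672) [ 0.60343122 -0.44404733  0.015     ]
0.52 ((288.5, 161.0), (4.0, 5.0), 90.0) [ 0.6315911  -0.01442208  0.015     ]
[([154.5, 186.9, 53.7, 70.9], 0.72)]
```

>>> {"method": "carry_out", "body": {
  "steps": [
    [-0.0003, 0, 0.0005, 0],
    [-0.0005, 0, 0.0009, 0],
    [-0.0007, 0, 0.0013, 0],
    [-0.0008, 0, 0.0015, 0],
    [-0.0009, 0, 0.0016, 0],
    [-0.0009, 0, 0.0016, 0],
    [-0.0009, 0, 0.0016, 0],
    [-0.0009, 0, 0.0016, 0]
  ]
}}

```text
clock: 48.03
tool_pos: [0.3853, 0.3104, 0.0181]
eef_rot: [3.133, -0.505, 0.166]
wrist_force: [0.1, 0.4, -5.5]
opening: 0.236
```

>>> {"method": "carry_out", "body": {
  "steps": [
    [-0.0003, 0, 0.0006, 0],
    [-0.0006, 0, 0.0012, 0],
    [-0.0009, 0, 0.0017, 0],
    [-0.0012, 0, 0.0022, 0],
    [-0.0012, 0, 0.0022, 0],
    [-0.0012, 0, 0.0022, 0],
    [-0.0012, 0, 0.0022, 0],
    [-0.0012, 0, 0.0022, 0]
  ]
}}

```text
clock: 48.7
tool_pos: [0.3855, 0.3103, 0.017]
eef_rot: [3.133, -0.507, 0.166]
wrist_force: [-14.0, -2.4, 36.7]
opening: 0.241
```

```bash
python3 st.py
```

```text
[ 0.754  0.663  2.218  4.185  0.325 -2.062] [0.3855 0.3103 0.017 ] [ 3.133 -0.507  0.166] [-14.   -2.4  36.7] 48.7 0.24052876836882
[[ 0.862  0.162  0.48 ]
 [ 0.145 -0.987  0.072]
 [ 0.486  0.007 -0.874]]
{'L': [277, 337, 463, 226], 'Rr': [305, 368, 499, 262], 'body': [247, 295, 398, 182]}
(16, 59, 0) [0.4088 0.2544 0.0252]
(-16, 59, 0) [0.3812 0.2498 0.0096]
```

>>> {"method": "carry_out", "body": {
  "steps": [
    [0.0003, 0, -0.0006, 0],
    [0.0006, 0, -0.0012, 0],
    [0.0006, 0, -0.0012, 0],
    [0.0006, 0, -0.0012, 0],
    [0.0006, 0, -0.0012, 0],
    [0.0006, 0, -0.0012, 0],
    [0.0006, 0, -0.0012, 0],
    [0.0006, 0, -0.0012, 0]
  ]
}}

```text
clock: 49.37
tool_pos: [0.3853, 0.3104, 0.017]
eef_rot: [3.133, -0.505, 0.166]
wrist_force: [-3.6, 0.6, 7.8]
opening: 0.24
```

>>> {"method": "carry_out", "body": {
  "steps": [
    [0, 0, 0, 0],
    [0, 0, 0, 0],
    [0, 0, 0, 0],
    [0, 0, 0, 0],
    [0, 0, 0, 0],
    [0, 0, 0, 0],
    [0, 0, 0, 0],
    [0, 0, 0, 0]
  ],
  "gripper": 0.6
}}

```text
clock: 50.03
tool_pos: [0.3853, 0.3103, 0.0169]
eef_rot: [3.133, -0.505, 0.166]
wrist_force: [0.3, -0.5, -0.3]
opening: 0.395
```

```bash
python3 st.py|head -1; python3 - <<'E'
from pc import *
M=T
show(0,[(str(k),p-k*T[:,2]) for k in(.02,.05,.08,.11)])
show(0,[("w",p+np.array(d)) for d in([-.01,-.0,.03],[-.03,-.02,.06],[-.05,-.03,.10])])
E
```

```text
[ 0.754  0.662  2.216  4.197  0.322 -2.075] [0.3853 0.3103 0.0169] [ 3.133 -0.505  0.166] [ 0.3 -0.5 -0.3] 50.0333 0.3950693116840585
jaw yaw 0.162 tilt az 0.148 Tw [[0.863, 0.161, 0.478], [0.145, -0.987, 0.072], [0.483, 0.007, -0.875]]
0.02 T axes [-0.   -0.   -0.02] Tw axes [-0.   -0.   -0.02] [ 0.77  0.61  2.22  4.34  0.31 -2.2 ] 0.0
0.05 T axes [ 0.    0.   -0.05] Tw axes [ 0.    0.   -0.05] [ 0.78  0.56  2.26  4.37  0.3  -2.23] 0.0109
0.08 T axes [ 0.    0.   -0.08] Tw axes [ 0.    0.   -0.08] [ 0.79  0.51  2.3   4.37  0.3  -2.23] 0.0247
0.11 T axes [ 0.    0.   -0.11] Tw axes [ 0.    0.   -0.11] [ 0.8   0.46  2.33  4.37  0.3  -2.22] 0.0397
jaw yaw 0.162 tilt az 0.148 Tw [[0.863, 0.161, 0.478], [0.145, -0.987, 0.072], [0.483, 0.007, -0.875]]
w T axes [ 0.0059 -0.0014 -0.031 ] Tw axes [ 0.0059 -0.0014 -0.031 ] [ 0.77  0.59  2.23  4.37  0.3  -2.24] 0.0057
w T axes [ 0.0002  0.0153 -0.0683] Tw axes [ 0.0002  0.0153 -0.0683] [ 0.76  0.51  2.29  4.37  0.29 -2.26] 0.013
w T axes [ 0.0008  0.0223 -0.1136] Tw axes [ 0.0008  0.0223 -0.1136] [ 0.75  0.42  2.35  4.37  0.28 -2.27] 0.0331
```

>>> {"method": "carry_out", "body": {
  "steps": [
    [0, 0, -0.006, 0],
    [0, 0, -0.012, 0],
    [0, 0, -0.018, 0],
    [0, 0, -0.024, 0],
    [0, 0, -0.028, 0],
    [0, 0.005, -0.032, 0],
    [0, 0.01, -0.036, 0],
    [0, 0.015, -0.04, 0]
  ]
}}

```text
clock: 50.7
tool_pos: [0.3683, 0.2917, 0.0518]
eef_rot: [3.134, -0.504, 0.165]
wrist_force: [-0.2, -0.6, 0.2]
opening: 0.401
```

```bash
python3 st.py|head -1; python3 chk.py; python3 - <<'E'
from h import *
f=grab_frame("scene");c=cam(f)
for k in masks_of("scene","chisel")[:3]:
    ys,xs=np.nonzero(k["mask"]);r=cv2.minAreaRect(np.c_[xs,ys].astype(np.float32));print("scene",round(k["score"],2),np.round(r[0]),np.round(r[1]),onz(c,r[0],.015).round(3),[onz(c,q,.02).round(3)[:2].tolist() for q in cv2.boxPoints(r)])
f=grab_frame("top");c=cam(f)
for k in masks_of("top","chisel")[:2]:
    ys,xs=np.nonzero(k["mask"]);r=cv2.minAreaRect(np.c_[xs,ys].astype(np.float32));print("top",round(k["score"],2),np.round(r[1]),onz(c,r[0],.015).round(3),[onz(c,q,.02).round(3)[:2].tolist() for q in cv2.boxPoints(r)])
E
```

```text
[ 0.748  0.559  2.257  4.365  0.294 -2.255] [0.3683 0.2917 0.0518] [ 3.134 -0.504  0.165] [-0.2 -0.6  0.2] 50.7 0.4007738424272232
strap nut end [ 0.05 -1.04]
nut2 [ 0.1  -0.97]
head [ 0.59 -0.77]
lightbox [0.04 0.08]
chisel [-0.26  0.35]
scene 0.7 [242. 381.] [10. 68.] [ 0.605 -0.448  0.015] [[0.538, -0.509], [0.654, -0.37], [0.675, -0.387], [0.56, -0.524]]
scene 0.51 [288. 154.] [48.  8.] [0.412 0.314 0.015] [[0.334, 0.278], [0.323, 0.313], [0.492, 0.343], [0.5, 0.308]]
top 0.85 [54.  8.] [ 0.603 -0.445  0.015] [[0.649, -0.364], [0.672, -0.382], [0.556, -0.522], [0.534, -0.504]]
top 0.64 [45.  8.] [0.417 0.315 0.015] [[0.491, 0.339], [0.494, 0.313], [0.344, 0.289], [0.34, 0.314]]
```

```bash
python3 -c "
from station import *
print(job_done());print(sense()['wrist_force'])"
```

```text
the job is handed in; nothing more can be done
None
the job is handed in; nothing more can be done
```

I flipped the lever to loosen, backed the clamp screw off, drew the chisel out and laid it in the evidence tray. I handed the job in at about 51 s on the clock; no verdict was reported.

**How it went**
- **Tilt:** The move interface has no tilt axis. I got about 0.5 to 0.6 rad of tool tilt by repeatedly commanding poses beyond the arm's reach, which shifted the orientation a little each time.
- **Lever:** I pushed the tab with one finger. It resisted with about 8 N, then the force dropped. A wrist picture showed the lever at loosen.
- **Screw:** I made about eight loosening strokes of the handle. In the scene camera the clamp's strap end shifted by about 1 pixel, roughly 6 mm of lift or 5 rad, against the 3 rad needed. That is an estimate from a small shift, and the patch around the ratchet head gave a somewhat smaller figure.
- **Chisel:** I gripped it at 21.7 mm opening and pulled it out about 125 mm. I pressed it down until it touched the tray floor (37 N at the wrist), eased off, opened the gripper and withdrew.

**Last checks**
- Both cameras put the chisel's middle at about (0.41, 0.31), some 2 to 3 cm from the tray's middle. The wrist force was near zero with the gripper clear of everything.
- I did not measure that the chisel lies level or look at the lever again after the handle strokes, because the picture allowance was used up.
- One joint (q6) read -3.082 twice, right at its stated limit of -3.08, and q5 read 0.118 against its lower limit of 0.12. I could not tell whether either counts as passing the range.
- I kept the arm clear of the dome by calculation, with as little as 1 mm to spare at the lever by a cautious model. I felt no unexpected contact forces, though the wrist force was read only at the end of each move.

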